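# Nest the bell housings on the stand and lock the keeper

## Robot

A 6-joint arm with a two-finger parallel gripper is mounted at the origin on the work surface. World frame = base frame: x ahead of the robot, y to its left, z up, the work surface at z = 0. Lengths are in m, angles in degrees, forces in N, time in s.
With the tool pointing down it reaches from about 0.275 to 0.725 m from the base axis. Payload 15.9 kg.
Tool frame: the origin (TCP) lies midway between the tips of the shut fingers; the grasp point (between the pads) lies 19 mm behind it (grip_depth is the distance from the TCP to the grasp point, in m); z points along the fingers, y is the direction in which the jaws open and shut (so a half turn about z gives the same grasp; the last joint's range is limited). The gripper opens to 85 mm and grips with 20 to 120 N. Pads are 22 mm wide; open, the fingers measure 114 mm over their backs; the gripper's body (76 mm by 85 mm) begins 54 mm behind the grasp point. The pads swing forward as they close: fully open they stand 13 mm farther back than shut.
Start: joints at [-65.374, 12.198, -1.971, 75.831, 0, 90], TCP at [0.208, -0.455, 0.231] pointing down, gripper open.
Joint ranges: [-170.91, 170.91], [-42.67, 98.43], [-65.05, 77.54], [-120.47, 116.71], [-90, 82.35], [-180, 180]. Speed limits (degrees/s): [108.29, 108.29, 136.94, 147.25, 180, 180].

## Interface

Orientations are given as [roll, pitch, yaw] about the fixed x, y, z axes, in that order (R = Rz(yaw) Ry(pitch) Rx(roll)).
In Python, from cell import * gives the robot as it stands. The module is installed in compiled form; this text tells all that it offers.
- The arm moves only by the tool arm_command, never from a script. Its argument "targets" is a list of rows, each a list of 7 numbers: the turn, a rotation vector about the tool's x, y, z in degrees, then the shift along the tool's x, y, z in cm, then the finger opening in cm, from 0 to 8.54. A call has 1 to 10 rows; each row shifts and turns the commanded pose from where the row before left it, along the tool's axes as they then stand; what a row does not reach is not made up. A row lasts 1/12 s, in which the tool goes at most 41.7 mm and 7.16 degrees, less where a joint would pass 70% of its speed; a pose out of reach is approached as far as the arm can. A call with a gripper value outside its range is refused whole. The fingers move at their own pace and stop on an object; "squeeze" is the grip in N (left out, the last holds). Time passes only in rows, so rows that do not move let the fingers close. It gives the time, the measured TCP pose, the force and the opening at its end, in the units of the state.
- observe(): the state, without advancing time (a new reading comes with each control period).
- get_image(name): name is "scene" or "top"; returns the picture (400x640x3 uint8, red, green, blue); there is no depth.
- calibration(name): a dict with "fx", "fy", "cx", "cy" (pixels), "view" (4x4, takes a point from world to camera coordinates). Camera axes: x right, y down, z forward; pixel columns grow to the right and rows downward; lengths in m; the calibration is good to about 2 mm. A picture is of the moment at which its call begins. calibration takes no time and is no camera call.
- close_job(): hands the job in, once; it reports no verdict.
Trained networks look in the newest picture that a camera, given by its name, has taken for a name from the list of things; names that differ only in an ending like _2 or _b are one class to them, and where a whole thing is asked for, a point or a joint stands for the part that bears it (a point fixed in the world has none). Each returns a list of dicts, best first, with "score" (0 to 1); they miss things now and then, are a little off and sometimes report something else, mostly with a low value. They report only what shows in the picture. A call takes as long as a camera call.
- masks_of(name, camera): "mask" (400x640 bool, what is visible of it).
- tip_of(name, camera): "xyz" ([x, y, z] in m, in world coordinates, good to about 4 mm: a listed point, or the origin of a listed thing).
The state is a dict: "time_s": time; "joints": joint angles; "joint_velocities": joint speeds; "joint_efforts": joint torques, N m; "tool_pos": TCP position; "orientation": TCP orientation; "contact_force": force on the tool from outside, world axes, zero at the start; "wrist_torque": the same for the moment, N m; "grip_width": finger opening in m.
Only numpy, scipy, OpenCV 4.12 (cv2) and the standard library are available. Lean on these libraries where they do the work, as an engineer would, in place of code of your own. Each camera call takes 0.05 s, during which the arm holds its last target.

## Task

Clear the loose aluminium bell housings off the bench: turn the black handle to swing the keeper arm of the stand aside until it clicks into its open rest, then nest every bell housing you find, mouth down and fully home, into one upright stack on the stand's front post. When all are stacked, swing the keeper back over the stack until it clicks shut; set the bells down rather than dropping them, and do not knock over or shove the other things on the bench.

Things in the scene. Friction and masses are not known exactly. Their poses are not given: they have to be found in the camera images.
- bell1: aluminium bell, mouth down, 76 mm tall: flange 92 mm across, 6 thick, at the mouth; conical skirt 68 mm across low, 49 at 46 mm up, 3 mm wall; then a round head 38 mm across to grip, 46 to 76 mm (44 mm collar to 49). Cavity 46 mm deep. Origin: centre of the mouth, z up to the head. All alike, 0.14-0.27 kg; 4 or 5 present, rest None. Nests on a head below 30 mm higher, 2 mm side play
- bell2: aluminium bell, mouth down, 76 mm tall: flange 92 mm across, 6 thick, at the mouth; conical skirt 68 mm across low, 49 at 46 mm up, 3 mm wall; then a round head 38 mm across to grip, 46 to 76 mm (44 mm collar to 49). Cavity 46 mm deep. Origin: centre of the mouth, z up to the head. All alike, 0.14-0.27 kg; 4 or 5 present, rest None. Nests on a head below 30 mm higher, 2 mm side play
- bell3: aluminium bell, mouth down, 76 mm tall: flange 92 mm across, 6 thick, at the mouth; conical skirt 68 mm across low, 49 at 46 mm up, 3 mm wall; then a round head 38 mm across to grip, 46 to 76 mm (44 mm collar to 49). Cavity 46 mm deep. Origin: centre of the mouth, z up to the head. All alike, 0.14-0.27 kg; 4 or 5 present, rest None. Nests on a head below 30 mm higher, 2 mm side play
- bell4: aluminium bell, mouth down, 76 mm tall: flange 92 mm across, 6 thick, at the mouth; conical skirt 68 mm across low, 49 at 46 mm up, 3 mm wall; then a round head 38 mm across to grip, 46 to 76 mm (44 mm collar to 49). Cavity 46 mm deep. Origin: centre of the mouth, z up to the head. All alike, 0.14-0.27 kg; 4 or 5 present, rest None. Nests on a head below 30 mm higher, 2 mm side play
- bell5: aluminium bell, mouth down, 76 mm tall: flange 92 mm across, 6 thick, at the mouth; conical skirt 68 mm across low, 49 at 46 mm up, 3 mm wall; then a round head 38 mm across to grip, 46 to 76 mm (44 mm collar to 49). Cavity 46 mm deep. Origin: centre of the mouth, z up to the head. All alike, 0.14-0.27 kg; 4 or 5 present, rest None. Nests on a head below 30 mm higher, 2 mm side play
- stand: fixed aluminium stand, base plate 215 x 100 x 12 mm. Origin on the bench under the axis of its steel front post, x axis to the square keeper post 115 mm behind it (34 mm square, up to 236 mm). The front post has a bell's outer shape (60 mm wide low down, head 38 mm): the first bell sits on it by its cavity roof, mouth 30 mm above the bench, the next ones at 60, 90, 120, 150 mm
- post_top (a point): centre of the flat top of the front post, 76 mm above the bench
- keeper (a joint): angle of the keeper about the keeper post's upright axis, rad: 0 = shut (arm over the front post), 1.25 = open (end stop); grows clockwise seen from above. An over-centre flip weight on the post makes a detent: rests at 0 and 1.25 (0.23 N m to leave them), crest half way at 0.63; past it the keeper flips on, short of it it swings back. Starts near 0
- keeper_grip (a point): point on the keeper's axis, 270 mm up, where its black bar handle is gripped from above: 70 mm long, 14 wide, 248 to 280 mm above the bench, lying along the point's x and turning with the arm. The steel arm (26 mm wide, 236 to 248 mm up) points along the point's -x, reaching 135 mm from the axis; pad under its end down to 230 mm
- module1: aluminium clamp module with black lever, 60 x 50 mm, 70 mm tall, origin under its centre; bystander
- module2: aluminium clamp module with black lever, 60 x 50 mm, 70 mm tall, origin under its centre; bystander
- can: grey can 60 mm across, 75 mm tall, upright, origin under its centre; bystander that stands among the bells
- grip: black round clamp grip, 44 mm across, 24 mm tall, origin under its centre; bystander among the bells
- screwdriver: screwdriver lying along its x axis, black handle, origin under its middle; bystander

How it is judged (in metres and radians):
On the way, in this order (a step that is already met when the one before it is completed fails the run):
1. the keeper is swung to its open rest (joint above 1.15 rad) (value of joint keeper above 1.15 rad), for 0.2 s.
2. every bell present is nested on the front post, fully home, upright, released and at rest, with the keeper still open (horizontal distance between each of bell1, bell2, bell3, bell4, bell5 and post_top below 0.014 m and angle between each of bell1, bell2, bell3, bell4, bell5's own z axis and vertical below 0.08 rad and (height (world z) of bell1 between 0.026 and 0.034 m or height (world z) of bell1 between 0.056 and 0.064 m or height (world z) of bell1 between 0.086 and 0.094 m or height (world z) of bell1 between 0.116 and 0.124 m or height (world z) of bell1 between 0.146 and 0.154 m) and linear speed of each of bell1, bell2, bell3, bell4, bell5 below 0.03 m/s and contact force between each of bell1, bell2, bell3, bell4, bell5 and the fingers below 0.1 N and (height (world z) of bell2 between 0.026 and 0.034 m or height (world z) of bell2 between 0.056 and 0.064 m or height (world z) of bell2 between 0.086 and 0.094 m or height (world z) of bell2 between 0.116 and 0.124 m or height (world z) of bell2 between 0.146 and 0.154 m) and (height (world z) of bell3 between 0.026 and 0.034 m or height (world z) of bell3 between 0.056 and 0.064 m or height (world z) of bell3 between 0.086 and 0.094 m or height (world z) of bell3 between 0.116 and 0.124 m or height (world z) of bell3 between 0.146 and 0.154 m) and (height (world z) of bell4 between 0.026 and 0.034 m or height (world z) of bell4 between 0.056 and 0.064 m or height (world z) of bell4 between 0.086 and 0.094 m or height (world z) of bell4 between 0.116 and 0.124 m or height (world z) of bell4 between 0.146 and 0.154 m) and (height (world z) of bell5 between 0.026 and 0.034 m or height (world z) of bell5 between 0.056 and 0.064 m or height (world z) of bell5 between 0.086 and 0.094 m or height (world z) of bell5 between 0.116 and 0.124 m or height (world z) of bell5 between 0.146 and 0.154 m) and value of joint keeper above 1.15 rad), for 0.2 s.
3. the keeper is swung back and clicked shut (joint below 0.10 rad) (value of joint keeper below 0.1 rad), for 0.2 s.
At the end, for the whole second after the job is handed in: Every bell present is in one nested stack on the front post: axis within 14 mm of the post's, tilt under 0.08 rad, mouth height within 4 mm of one of the levels 30, 60, 90, 120, 150 mm (so fully home), at rest and untouched by the fingers; the keeper is shut (joint below 0.10 rad) (horizontal distance between each of bell1, bell2, bell3, bell4, bell5 and post_top below 0.014 m and angle between each of bell1, bell2, bell3, bell4, bell5's own z axis and vertical below 0.08 rad and (height (world z) of bell1 between 0.026 and 0.034 m or height (world z) of bell1 between 0.056 and 0.064 m or height (world z) of bell1 between 0.086 and 0.094 m or height (world z) of bell1 between 0.116 and 0.124 m or height (world z) of bell1 between 0.146 and 0.154 m) and linear speed of each of bell1, bell2, bell3, bell4, bell5 below 0.03 m/s and contact force between each of bell1, bell2, bell3, bell4, bell5 and the fingers below 0.1 N and (height (world z) of bell2 between 0.026 and 0.034 m or height (world z) of bell2 between 0.056 and 0.064 m or height (world z) of bell2 between 0.086 and 0.094 m or height (world z) of bell2 between 0.116 and 0.124 m or height (world z) of bell2 between 0.146 and 0.154 m) and (height (world z) of bell3 between 0.026 and 0.034 m or height (world z) of bell3 between 0.056 and 0.064 m or height (world z) of bell3 between 0.086 and 0.094 m or height (world z) of bell3 between 0.116 and 0.124 m or height (world z) of bell3 between 0.146 and 0.154 m) and (height (world z) of bell4 between 0.026 and 0.034 m or height (world z) of bell4 between 0.056 and 0.064 m or height (world z) of bell4 between 0.086 and 0.094 m or height (world z) of bell4 between 0.116 and 0.124 m or height (world z) of bell4 between 0.146 and 0.154 m) and (height (world z) of bell5 between 0.026 and 0.034 m or height (world z) of bell5 between 0.056 and 0.064 m or height (world z) of bell5 between 0.086 and 0.094 m or height (world z) of bell5 between 0.116 and 0.124 m or height (world z) of bell5 between 0.146 and 0.154 m) and value of joint keeper below 0.1 rad).
It fails at once if a bell falls freely (is dropped from more than about 6 cm): faster than 1.1 m/s, more than 20 mm above the bench, while the fingers do not touch it ((linear speed of bell1 above 1.1 m/s and height (world z) of bell1 above 0.02 m and contact force between bell1 and the fingers below 0.05 N) or (linear speed of bell2 above 1.1 m/s and height (world z) of bell2 above 0.02 m and contact force between bell2 and the fingers below 0.05 N) or (linear speed of bell3 above 1.1 m/s and height (world z) of bell3 above 0.02 m and contact force between bell3 and the fingers below 0.05 N) or (linear speed of bell4 above 1.1 m/s and height (world z) of bell4 above 0.02 m and contact force between bell4 and the fingers below 0.05 N) or (linear speed of bell5 above 1.1 m/s and height (world z) of bell5 above 0.02 m and contact force between bell5 and the fingers below 0.05 N)).
It fails at once if a bystander is shoved more than 60 mm (distance of any of module1, module2, can, grip, screwdriver from where it was at the start of the episode above 0.06 m).
It fails at once if the can or a clamp module is knocked over (angle between any of can, module1, module2's own z axis and vertical above 0.6 rad).
Of bell1, bell2, bell3, bell4, bell5 only 4 to 5 are there at a start; the rules pass over those that are not, and their reading is None.
At some moment in a run one of bell1, bell2, bell3, bell4, bell5 may be knocked a few centimetres aside while the robot is not near it.
It also fails if it takes over 192 s, if anything falls off the work surface, if the arm or the gripper's body presses on something with over 40 N, if the wrist force passes 120 N, or if a joint passes its speed limit or range.

## Working session

There is one attempt and no reset: what is moved stays moved. The work goes in short steps, Python scripts to look and compute and a tool call to move; the robot and the scene stay as the last step left them, time stands still between calls to the robot, and variables do not carry over. Pictures are saved under pics/ and viewed, and the job is handed in when it is done.

Besides the shell and the picture viewer there is one more tool, called after ">>>" by a JSON object that holds its "fn" and its "kwargs". arm_command: Moves the arm, as the interface text tells. Its arguments: {"type":"object","properties":{"targets":{"type":"array"},"squeeze":{"type":"number"}},"required":["targets"]}

```bash
mkdir -p pics; python3 - <<'E'
from cell import *
import cv2
s=observe(); print(s)
for n in("scene","top"):
    im=get_image(n); cv2.imwrite(f"pics/{n}0.png",im[:,:,::-1]); c=calibration(n); print(n,{k:(v.tolist() if hasattr(v,'tolist') else v) for k,v in c.items()})
for n in("bell1","keeper_grip","post_top","stand","can","grip","module1","screwdriver"):
  for cam in("scene","top"):
    try: print(n,cam,[(round(d['score'],2),[round(float(x),3) for x in d['xyz']]) for d in tip_of(n,cam)])
    except Exception as e: print(n,cam,e)
E
```

```text
{'time_s': 0.0, 'joints': array([-6.53757140e+01,  1.22246132e+01, -2.01090395e+00,  7.58291395e+01,
       -1.54544755e-03,  9.00009904e+01]), 'joint_velocities': array([-0.01324786,  0.00206898,  0.02219982, -0.03480778,  0.02571518,
        0.00411515]), 'joint_efforts': array([ 5.25310810e-03, -6.86163354e+01,  4.87121701e+01,  1.76425005e-02,
        4.13660782e-04,  5.47743738e-06]), 'tool_pos': array([ 0.20818138, -0.45421925,  0.23079935]), 'orientation': array([-1.79935343e+02,  1.54656418e-03,  2.46232973e+01]), 'contact_force': array([-0.62134707,  0.30837588,  0.16000608]), 'wrist_torque': array([0.05079638, 0.02084542, 0.00901471]), 'grip_width': 0.08521559618596215}
scene {'fx': 495.4018437978649, 'fy': 495.4018437978649, 'cx': 325.5250564494924, 'cy': 203.73536625495677, 'view': [[0.6581943730067591, 0.7528384454995618, -0.003800305256498386, -0.37101876126889927], [0.5754400726860092, -0.5063399413253967, -0.6422527435252529, -0.1704156296956827], [-0.4854368033939741, 0.420540293903446, -0.7664835100080387, 1.6752540292902858], [0.0, 0.0, 0.0, 1.0]]}
top {'fx': 384.0
[... 781 characters left out ...]
-0.002])]
post_top scene [(0.76, [0.501, 0.014, 0.075])]
post_top top [(0.91, [0.503, 0.019, 0.076]), (0.44, [0.481, 0.285, -0.001])]
stand scene [(0.67, [0.505, 0.015, 0.004]), (0.28, [0.623, 0.018, 0.272])]
stand top [(0.97, [0.501, 0.018, -0.001])]
can scene [(0.74, [0.425, 0.216, 0.0])]
can top [(0.77, [0.423, 0.213, -0.001]), (0.52, [0.483, 0.287, 0.003])]
grip scene [(0.42, [0.485, 0.285, -0.005])]
grip top [(0.65, [0.482, 0.286, 0.003])]
module1 scene [(0.87, [0.736, 0.111, -0.001]), (0.58, [0.709, -0.324, -0.003])]
module1 top [(0.76, [0.74, 0.109, 0.002]), (0.56, [0.71, -0.328, 0.0])]
screwdriver scene [(0.87, [0.335, -0.308, -0.001])]
screwdriver top [(0.87, [0.334, -0.309, -0.0])]
```

View pics/scene0.png

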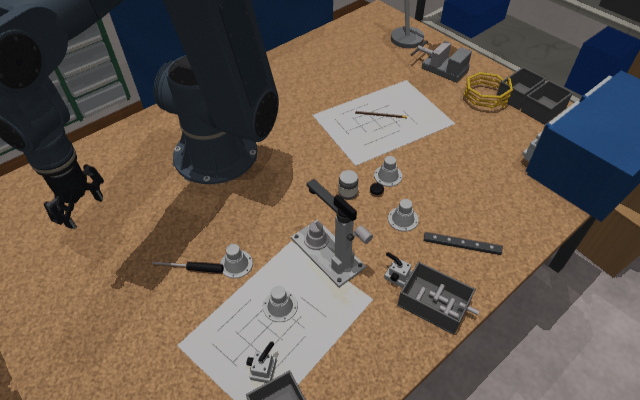

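View pics/top0.png

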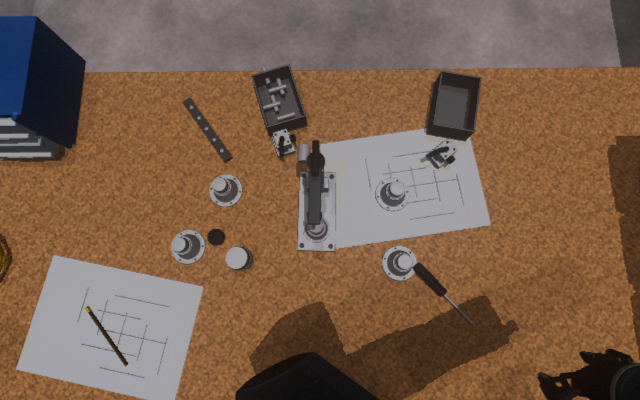

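Four bells show: in the scene picture at (235,260), (281,302), (388,172) and (404,214). In the top picture they are at (400,263), (392,193), (187,246) and (225,190). The keeper is shut over the post, with the handle near (316,160) in the top picture. Next I check the stand geometry with an overlay.

```bash
cat > h.py <<'E'
from cell import *
import numpy as np, cv2
def proj(cam,P):
    c=calibration(cam); V=np.array(c['view']); P=np.atleast_2d(P)
    q=(V[:3,:3]@P.T).T+V[:3,3]
    return np.c_[c['fx']*q[:,0]/q[:,2]+c['cx'], c['fy']*q[:,1]/q[:,2]+c['cy']]
def crop(im,cx,cy,r,k,fn):
    y0=max(0,int(cy-r));x0=max(0,int(cx-r*1.3))
    c=im[y0:int(cy+r),x0:int(cx+r*1.3)]
    cv2.imwrite(fn,cv2.resize(c,None,fx=k,fy=k,interpolation=cv2.INTER_CUBIC)); print(fn,'origin',x0,y0,'k',k)
def poly(im,cam,P,col,closed=True,k=1):
    p=np.round(proj(cam,P)*16).astype(int); cv2.polylines(im,[p.reshape(-1,1,2)],closed,col,1,cv2.LINE_AA,4)
def circ(c,r,z,n=40):
    a=np.linspace(0,2*np.pi,n,endpoint=False); return np.c_[c[0]+r*np.cos(a),c[1]+r*np.sin(a),0*a+z]
def st():
    s=observe(); print('t',round(s['time_s'],2),'tcp',np.round(s['tool_pos'],4),'ori',np.round(s['orientation'],2),'F',np.round(s['contact_force'],1),'w',round(s['grip_width'],4),'j',np.round(s['joints'],1))
    return s
def tips(n,cams=("scene","top")):
    for cam in cams: print(n,cam,[(round(d['score'],2),[round(float(x),3) for x in d['xyz']]) for d in tip_of(n,cam)])
def goto(x,y,z,yaw=None):
    """remaining shift in tool axes (cm) and turn about tool z (deg), tool down"""
    s=observe(); o=s['orientation']; p=s['tool_pos']; 
    from scipy.spatial.transform import Rotation as R
    Rm=R.from_euler('xyz',o,degrees=True).as_matrix()
    d=Rm.T@(np.array([x,y,z])-p)*100
    print('shift cm (tool)',np.round(d,2),'turn z', None if yaw is None else round(-((yaw-o[2]+180)%360-180),2))
E
python3 - <<'E'
from h import *
for cam,(cx,cy) in (("top",(316,205)),("scene",(335,230))):
    im=get_image(cam)[:,:,::-1].copy(); raw=im.copy()
    k=4; 
    p=np.array([0.502,0.017]); a=np.radians(0.0)
    R=np.array([[np.cos(a),-np.sin(a)],[np.sin(a),np.cos(a)]])
    def W(x,y,z): return np.r_[p+R@[x,y],z]
    poly(im,cam,circ(p,.019,.076),(0,0,255))
    kx=W(.115,0,0)[:2]
    poly(im,cam,[W(.115+sx*.035,sy*.007,.28) for sx,sy in((1,1),(-1,1),(-1,-1),(1,-1))],(0,255,0))
    poly(im,cam,[W(.115+x,sy*.013,.248) for x,sy in((0,1),(-.135,1),(-.135,-1),(0,-1))],(255,255,0))
    for x0 in(-.05,):
        poly(im,cam,[W(x,y,.012) for x,y in((-.05,.05),(.165,.05),(.165,-.05),(-.05,-.05))],(255,0,255))
    crop(im,cx,cy,75,4,f"pics/ov_{cam}.png")
E
```

```text
pics/ov_top.png origin 218 130 k 4
pics/ov_scene.png origin 237 155 k 4
```

View pics/ov_top.png

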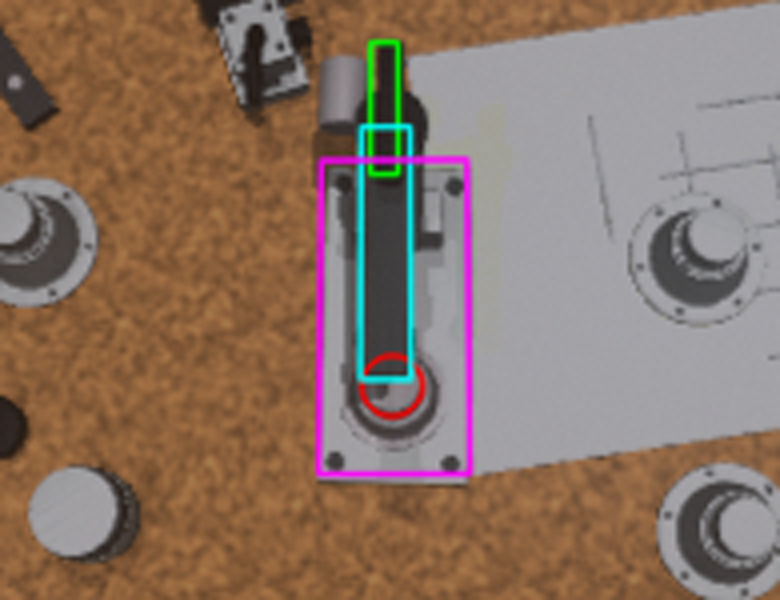

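View pics/ov_scene.png

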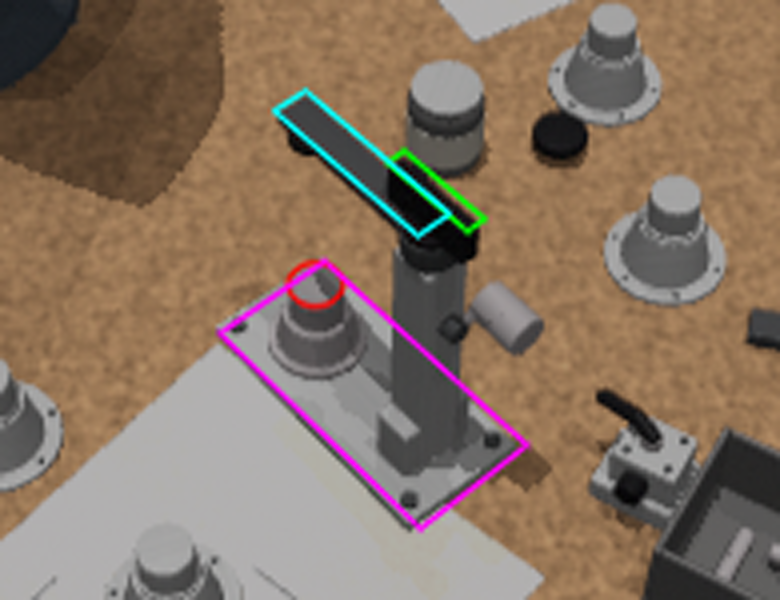

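>>> {"fn": "arm_command", "kwargs": {"targets": [[0,0,6.16,0,0,-3.2,8.5],[0,0,6.16,0,0,-3.2,8.5],[0,0,6.16,0,0,-3.2,8.5],[0,0,6.16,0,0,-3.2,8.5],[0,0,0,0,0,0,8.5]]}}

```text
time_s: 1.42
tool_pos: [0.2088, -0.4556, 0.3648]
orientation: [179.6, -0.2, -0.4]
contact_force: [0.8, 0.1, -0.2]
grip_width: 0.0851
```

```bash
python3 - <<'E'
from h import *
st(); goto(.6175,.016,.36,0)
E
```

```text
t 1.42 tcp [ 0.2088 -0.4556  0.3648] ori [ 1.7962e+02 -1.7000e-01 -4.3000e-01] F [ 0.8  0.1 -0.2] w 0.0851 j [-65.4  13.5  19.   95.1  -0.  115.1]
shift cm (tool) [ 40.52 -47.46   0.3 ] turn z -0.43
```

>>> {"fn": "arm_command", "kwargs": {"targets": [[0,0,0,2.2,-2.6,0,8.5],[0,0,0,2.2,-2.6,0,8.5],[0,0,0,2.2,-2.6,0,8.5],[0,0,0,2.2,-2.6,0,8.5],[0,0,0,2.2,-2.6,0,8.5],[0,0,0,2.2,-2.6,0,8.5],[0,0,0,2.2,-2.6,0,8.5],[0,0,0,2.2,-2.6,0,8.5],[0,0,0,2.2,-2.6,0,8.5],[0,0,0,0,0,0,8.5]]}}

```text
time_s: 2.25
tool_pos: [0.4091, -0.2168, 0.359]
orientation: [-179.9, -0.0, 0.2]
contact_force: [-0.8, 0.2, -0.1]
grip_width: 0.085
```

```bash
python3 - <<'E'
from h import *
st(); goto(.6175,.016,.36,0)
E
```

```text
t 2.25 tcp [ 0.4091 -0.2168  0.359 ] ori [-1.7993e+02 -3.0000e-02  2.3000e-01] F [-0.8  0.2 -0.1] w 0.085 j [-2.800e+01  8.900e+00  1.240e+01  9.360e+01  1.000e-01  1.518e+02]
shift cm (tool) [ 20.94 -23.19  -0.06] turn z 0.23
```

>>> {"fn": "arm_command", "kwargs": {"targets": [[0,0,-7,0,0,0,6],[0,0,-7,0,0,0,6],[0,0,-7,0,0,0,6],[0,0,-7,0,0,0,6],[0,0,-7,0,0,0,6],[0,0,-7,0,0,0,6],[0,0,-7,0,0,0,6],[0,0,-7,0,0,0,6],[0,0,-7,0,0,0,6],[0,0,-7,0,0,0,6]]}}

```text
time_s: 3.08
tool_pos: [0.4063, -0.2207, 0.3593]
orientation: [-180.0, 0.0, 70.3]
contact_force: [-0.4, 0.3, -0.5]
grip_width: 0.0598
```

>>> {"fn": "arm_command", "kwargs": {"targets": [[0,0,-7,0,0,0,6],[0,0,-7,0,0,0,6],[0,0,-7,0,0,0,6],[0,0,-7,0,0,0,6],[0,0,-7,0,0,0,6],[0,0,-7,0,0,0,6],[0,0,-7,0,0,0,6],[0,0,-7,0,0,0,6],[0,0,-7,0,0,0,6],[0,0,-7,0,0,0,6]]}}

```text
time_s: 3.92
tool_pos: [0.4063, -0.2208, 0.3593]
orientation: [-180.0, 0.0, 140.3]
contact_force: [-0.9, 0.1, 0.1]
grip_width: 0.06
```

>>> {"fn": "arm_command", "kwargs": {"targets": [[0,0,-7,0,0,0,5],[0,0,-7,0,0,0,5],[0,0,-7,0,0,0,5],[0,0,-7,0,0,0,5],[0,0,-6,0,0,0,5],[0,0,-5.8,0,0,0,5],[0,0,0,0,0,0,5]]}}

```text
time_s: 4.5
tool_pos: [0.4063, -0.2207, 0.3593]
orientation: [-180.0, 0.0, -179.9]
contact_force: [-0.5, -0.8, -0.4]
grip_width: 0.05
```

```bash
python3 - <<'E'
from h import *
st(); goto(.6175,.016,.36,180)
E
```

```text
t 4.5 tcp [ 0.4063 -0.2207  0.3593] ori [-180.      0.   -179.93] F [-0.5 -0.8 -0.4] w 0.05 j [-28.5   8.8  12.4  93.6  -0.  -28.6]
shift cm (tool) [-21.15  23.65  -0.07] turn z 0.07
```

>>> {"fn": "arm_command", "kwargs": {"targets": [[0,0,0,-2.35,2.63,0,5],[0,0,0,-2.35,2.63,0,5],[0,0,0,-2.35,2.63,0,5],[0,0,0,-2.35,2.63,0,5],[0,0,0,-2.35,2.63,0,5],[0,0,0,-2.35,2.63,0,5],[0,0,0,-2.35,2.63,0,5],[0,0,0,-2.35,2.63,0,5],[0,0,0,-2.35,2.63,0,5],[0,0,0,0,0,0,5]]}}

```text
time_s: 5.33
tool_pos: [0.6216, 0.0196, 0.3564]
orientation: [179.9, -0.2, 179.8]
contact_force: [-0.8, 0.3, -0.5]
grip_width: 0.0501
```

>>> {"fn": "arm_command", "kwargs": {"targets": [[0,0,0,0,0,0,5],[0,0,0,0,0,0,5]]}}

```text
time_s: 5.5
tool_pos: [0.6187, 0.0151, 0.359]
orientation: [-180.0, -0.0, 179.7]
contact_force: [-0.1, -0.4, 0.5]
grip_width: 0.0499
```

```bash
python3 - <<'E'
from h import *
st(); goto(.6175,.016,.254,180)
for cam,(cx,cy) in (("top",(316,205)),("scene",(335,200))):
    im=get_image(cam)[:,:,::-1].copy()
    crop(im,cx,cy,75,4,f"pics/a_{cam}.png")
tips("bell1")
E
```

```text
t 5.5 tcp [0.6187 0.0151 0.359 ] ori [-1.7999e+02 -3.0000e-02  1.7967e+02] F [-0.1 -0.4  0.5] w 0.0499 j [  1.4  31.3  44.6 103.4  -0.    1.7]
shift cm (tool) [ 0.12  0.09 10.5 ] turn z -0.33
pics/a_top.png origin 218 130 k 4
pics/a_scene.png origin 237 125 k 4
bell1 scene [(0.93, [0.615, 0.266, -0.004]), (0.86, [0.413, -0.2, 0.001]), (0.76, [0.601, -0.193, -0.002]), (0.59, [0.456, 0.362, 0.003])]
bell1 top [(0.61, [0.457, 0.359, 0.0]), (0.44, [0.416, -0.202, 0.002])]
```

View pics/a_scene.png

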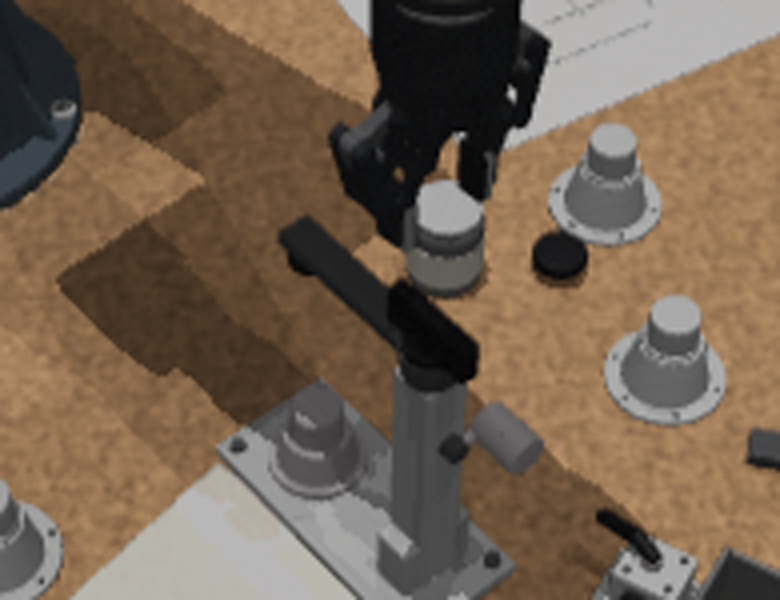

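The open fingers hang straight above the handle at (430,330) in the crop, jaws to either side of it. I go down now.

>>> {"fn": "arm_command", "kwargs": {"targets": [[0,0,-0.3,0.12,0.09,2,5],[0,0,0,0,0,2,5],[0,0,0,0,0,2,5],[0,0,0,0,0,1.5,5],[0,0,0,0,0,1.5,5],[0,0,0,0,0,1.2,5],[0,0,0,0,0,0,5]]}}

```text
time_s: 6.28
tool_pos: [0.6162, 0.0156, 0.2556]
orientation: [-180.0, -0.2, -180.0]
contact_force: [-0.8, -0.3, 0.2]
grip_width: 0.05
```

>>> {"fn": "arm_command", "kwargs": {"targets": [[0,0,0,0,0,0,1],[0,0,0,0,0,0,1],[0,0,0,0,0,0,1],[0,0,0,0,0,0,1],[0,0,0,0,0,0,1],[0,0,0,0,0,0,1]], "squeeze": 20}}

```text
time_s: 6.78
tool_pos: [0.6179, 0.0148, 0.2587]
orientation: [-179.9, 0.1, 180.0]
contact_force: [-1.8, -9.9, 5.9]
grip_width: 0.014
```

```bash
python3 - <<'E'
from h import *
st(); goto(.6175,.016,.254,180)
E
```

```text
t 6.78 tcp [0.6179 0.0148 0.2587] ori [-1.7986e+02  1.1000e-01  1.8000e+02] F [-1.8 -9.9  5.9] w 0.014 j [ 1.4 27.  22.8 85.7 -0.1  1.4]
shift cm (tool) [0.05 0.13 0.47] turn z -0.0
```

>>> {"fn": "arm_command", "kwargs": {"targets": [[0,0,0,0,-0.15,-0.2,1],[0,0,0,0,0,0,1],[0,0,0,0,0,0,1]]}}

```text
time_s: 7.03
tool_pos: [0.6177, 0.0147, 0.2592]
orientation: [180.0, -0.0, -179.9]
contact_force: [1.8, -0.7, -8.5]
grip_width: 0.0137
```

>>> {"fn": "arm_command", "kwargs": {"targets": [[0,0,4,0,0,0,1],[0,0,4,0,0,0,1],[0,0,4,0,0,0,1],[0,0,4,0,0,0,1]]}}

```text
time_s: 7.37
tool_pos: [0.6177, 0.0149, 0.2592]
orientation: [180.0, -0.0, 163.9]
contact_force: [2.9, 1.5, -9.4]
grip_width: 0.0135
```

```bash
python3 - <<'E'
from h import *
s=st(); print(s['wrist_torque'])
E
```

```text
t 7.37 tcp [0.6177 0.0149 0.2592] ori [ 1.7999e+02 -1.0000e-02  1.6392e+02] F [ 2.9  1.5 -9.4] w 0.0135 j [ 1.4 27.1 23.  85.9  0.  17.5]
[ 0.32710698 -0.48200274  0.29540761]
```

Rotation works with low forces, so I carry on to about 71°.

>>> {"fn": "arm_command", "kwargs": {"targets": [[0,0,5,0,0,0,1],[0,0,5,0,0,0,1],[0,0,5,0,0,0,1],[0,0,5,0,0,0,1],[0,0,5,0,0,0,1],[0,0,5,0,0,0,1],[0,0,0,0,0,0,1]]}}

```text
time_s: 7.95
tool_pos: [0.6179, 0.0154, 0.2592]
orientation: [179.9, -0.0, 133.8]
contact_force: [4.5, 4.1, -9.0]
grip_width: 0.0132
```

>>> {"fn": "arm_command", "kwargs": {"targets": [[0,0,5,0,0,0,1],[0,0,5,0,0,0,1],[0,0,5,0,0,0,1],[0,0,5,0,0,0,1],[0,0,4,0,0,0,1],[0,0,1,0,0,0,1],[0,0,0,0,0,0,1]]}}

```text
time_s: 8.53
tool_pos: [0.6184, 0.0156, 0.2593]
orientation: [179.9, -0.1, 109.0]
contact_force: [8.1, 5.3, -11.8]
grip_width: 0.0131
```

```bash
python3 - <<'E'
from h import *
s=st(); print(s['wrist_torque'])
E
```

```text
t 8.53 tcp [0.6184 0.0156 0.2593] ori [ 1.7991e+02 -6.0000e-02  1.0903e+02] F [  8.1   5.3 -11.8] w 0.0131 j [ 1.4 27.1 23.  85.9  0.1 72.4]
[ 1.20716048 -1.59799479 -0.28331766]
```

>>> {"fn": "arm_command", "kwargs": {"targets": [[0,0,0,0,0,0,5],[0,0,0,0,0,0,5],[0,0,0,0,0,0,5],[0,0,0,0,0,0,5],[0,0,0,0,0,-1,5],[0,0,0,0,0,-2,5],[0,0,0,0,0,-3,5],[0,0,0,0,0,-3,5],[0,0,0,0,0,-2,5],[0,0,0,0,0,0,5]]}}

```text
time_s: 9.37
tool_pos: [0.6182, 0.0147, 0.3737]
orientation: [179.7, 0.1, 109.1]
contact_force: [0.7, -0.2, -0.3]
grip_width: 0.0502
```

```bash
python3 - <<'E'
from h import *
st(); goto(.602,-.192,.37,100)
for cam,(cx,cy) in (("scene",(335,200)),):
    im=get_image(cam)[:,:,::-1].copy()
    crop(im,cx,cy,75,4,f"pics/b_{cam}.png")
E
```

```text
t 9.37 tcp [0.6182 0.0147 0.3737] ori [1.7968e+02 1.1000e-01 1.0908e+02] F [ 0.7 -0.2 -0.3] w 0.0502 j [  1.4  31.8  47.9 105.8  -0.   72.3]
shift cm (tool) [-19.    -8.29   0.36] turn z 9.08
pics/b_scene.png origin 237 125 k 4
```

View pics/b_scene.png

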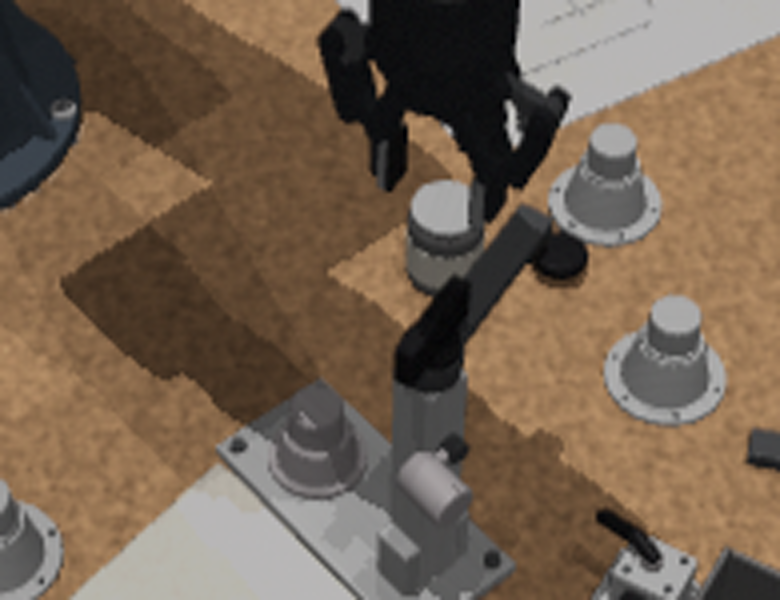

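The keeper is open: the arm points toward (530,220) in the crop and the flip weight has swung over. Now I refine the bell positions and check for a fifth.

```bash
cat >> h.py <<'E'
def silh(cam,x,y,z0=0.):
    pts=np.vstack([circ((x,y),r,z0+z) for r,z in((.046,0),(.046,.006),(.034,.006),(.0245,.046),(.022,.046),(.022,.049),(.019,.049),(.019,.076))])
    m=np.zeros((400*4,640*4),np.uint8)
    rs=[(.046,.046,0,.006),(.034,.0245,.006,.046),(.022,.022,.046,.049),(.019,.019,.049,.076)]
    for r1,r2,a,b in rs:
        p=np.vstack([circ((x,y),r1,z0+a),circ((x,y),r2,z0+b)])
        h=cv2.convexHull((proj(cam,p)*4+1.5).astype(np.float32).reshape(-1,1,2)); cv2.fillConvexPoly(m,np.round(h).astype(int),1)
    return cv2.resize(m.astype(np.float32),(640,400),interpolation=cv2.INTER_AREA)
def refine(x,y,z0=0.,cams=("scene","top"),get=None):
    from scipy.optimize import minimize
    out=[]
    ms={}
    for cam in cams:
        c=proj(cam,[x,y,z0+.03])[0]
        best=None
        for d in (get[cam] if get else masks_of("bell1",cam)):
            m=d['mask']; yy,xx=np.nonzero(m)
            if len(yy)==0: continue
            e=np.hypot(xx.mean()-c[0],yy.mean()-c[1])
            if best is None or e<best[0]: best=(e,m)
        if best and best[0]<12: ms[cam]=best[1].astype(np.float32)
    for sel in [[c] for c in ms]+([list(ms)] if len(ms)>1 else []):
        f=lambda p: sum((np.abs(silh(c,p[0],p[1],z0)-ms[c])).sum()/max(1,ms[c].sum()) for c in sel)
        r=minimize(f,[x,y],method='Nelder-Mead',options=dict(initial_simplex=[[x,y],[x+.005,y],[x,y+.005]],xatol=2e-4,fatol=1e-3))
        print(sel,np.round(r.x,4),'err',round(r.fun/len(sel),3)); out.append(r.x)
    return out[-1] if out else None
E
python3 - <<'E'
from h import *
for cam in("scene","top"):
    im=get_image(cam)[:,:,::-1].copy(); cv2.imwrite(f"pics/c_{cam}.png",im)
g={c:masks_of("bell1",c) for c in("scene","top")}
for c in g: print(c,[(round(d['score'],2),int(d['mask'].sum())) for d in g[c]])
for x,y in((.414,-.202),(.615,.268),(.601,-.192),(.455,.362)):
    print(x,y); refine(x,y,get=g)
st()
E
```

```text
scene [(0.9, 712), (0.81, 567), (0.74, 785)]
top [(0.95, 892), (0.43, 100)]
0.414 -0.202
['scene'] [ 0.4123 -0.201 ] err 0.095
['top'] [ 0.419 -0.207] err 8.932
['scene', 'top'] [ 0.4141 -0.2027] err 4.522
0.615 0.268
['scene'] [0.6104 0.2671] err 0.051
0.601 -0.192
0.455 0.362
['scene'] [0.457 0.361] err 0.107
['top'] [0.4575 0.3619] err 0.084
['scene', 'top'] [0.4574 0.3616] err 0.096
t 9.62 tcp [0.6173 0.0147 0.3684] ori [-1.7991e+02 -3.0000e-02  1.0908e+02] F [-0.4  0.6 -0.2] w 0.0499 j [  1.4  31.9  47.1 105.3  -0.   72.3]
```

View pics/c_scene.png

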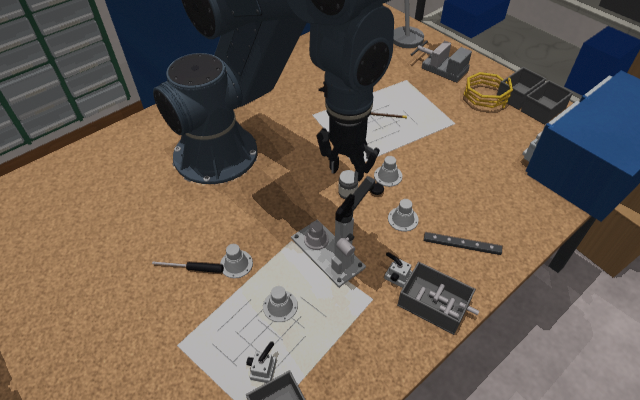

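View pics/c_top.png

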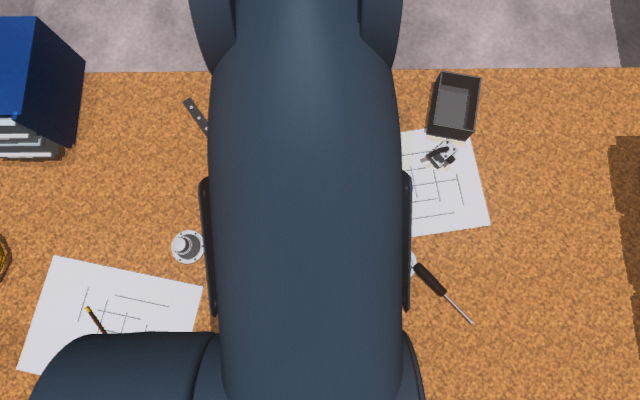

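Scene picture: still only four bells, at (235,260), (281,302), (388,170) and (404,214), all where they were. I go to the bell at (0.601, -0.192) first.

>>> {"fn": "arm_command", "kwargs": {"targets": [[0,0,6.4,0,0,0,7],[0,0,6.4,0,0,0,7],[0,0,6.28,0,0,0,7],[0,0,0,-3.4,-0.27,-1,7],[0,0,0,-3.4,-0.27,0,7],[0,0,0,-3.4,-0.27,0,7],[0,0,0,-3.4,-0.27,0,7],[0,0,0,-3.4,-0.27,0,7],[0,0,0,-3.6,-0.27,0,7],[0,0,0,0,0,0,7]]}}

```text
time_s: 10.45
tool_pos: [0.6, -0.1969, 0.3778]
orientation: [-179.8, 0.0, 89.7]
contact_force: [0.2, 0.5, -0.3]
grip_width: 0.07
```

>>> {"fn": "arm_command", "kwargs": {"targets": [[0,0,0,0,0,4,7],[0,0,0,0,0,4,7],[0,0,0,0,0,4,7],[0,0,0,0,0,4,7],[0,0,0,0,0,0,7],[0,0,0,0,0,0,7]]}}

```text
time_s: 10.95
tool_pos: [0.6016, -0.1913, 0.2481]
orientation: [-179.7, -0.1, 90.0]
contact_force: [-0.2, 0.9, 2.9]
grip_width: 0.0699
```

```bash
python3 - <<'E'
from h import *
get_image("scene")
g={"scene":masks_of("bell1","scene")}
p=refine(.601,-.192,cams=("scene",),get=g)
tips("bell1",("scene",))
refine(.414,-.202,cams=("scene",),get=g)
refine(.615,.268,cams=("scene",),get=g)
st(); goto(.601,-.192,.048,90)
cv2.imwrite("pics/d.png",get_image("scene")[:,:,::-1])
E
```

```text
['scene'] [ 0.5965 -0.1895] err 0.058
bell1 scene [(0.92, [0.599, -0.191, -0.003]), (0.76, [0.414, -0.203, 0.001]), (0.68, [0.614, 0.259, -0.001]), (0.55, [0.452, 0.359, 0.002])]
['scene'] [ 0.4123 -0.2004] err 0.093
['scene'] [0.6125 0.2606] err 0.074
t 11.1 tcp [ 0.6056 -0.1925  0.2534] ori [1.7965e+02 1.1000e-01 9.0010e+01] F [-0.3 -0.1  0.8] w 0.0701 j [-17.6  29.1  25.3  85.9   0.   72.4]
shift cm (tool) [ 0.09 -0.59 20.53] turn z 0.01
```

View pics/d.png

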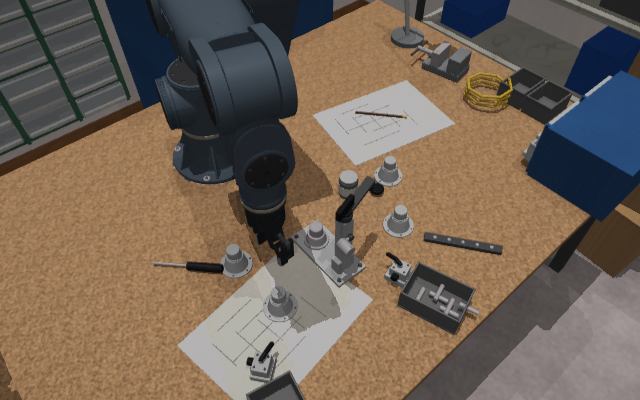

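The fourth bell has been nudged in the picture from (404,214) to (399,220), so I will measure it again later. Now I descend on this one.

>>> {"fn": "arm_command", "kwargs": {"targets": [[0,0,0,0,-0.2,3,7],[0,0,0,0,0,3,7],[0,0,0,0,0,3,7],[0,0,0,0,0,2,7],[0,0,0,0,0,1,7],[0,0,0,0,0,0,7],[0,0,0,0,0,0,7],[0,0,0,0,0,0,7]]}}

```text
time_s: 11.82
tool_pos: [0.603, -0.1924, 0.1317]
orientation: [179.8, 0.1, 90.0]
contact_force: [-0.2, -0.5, 0.4]
grip_width: 0.0699
```

```bash
python3 - <<'E'
from h import *
st(); goto(.599,-.191,.048,90)
crop(get_image("scene")[:,:,::-1],280,290,60,5,"pics/e.png")
E
```

```text
t 11.82 tcp [ 0.603  -0.1924  0.1317] ori [1.7982e+02 6.0000e-02 9.0000e+01] F [-0.2 -0.5  0.4] w 0.0699 j [-17.7  29.7   8.7  68.8  -0.   72.3]
shift cm (tool) [ 0.15 -0.43  8.37] turn z 0.0
pics/e.png origin 202 230 k 5
```

View pics/e.png

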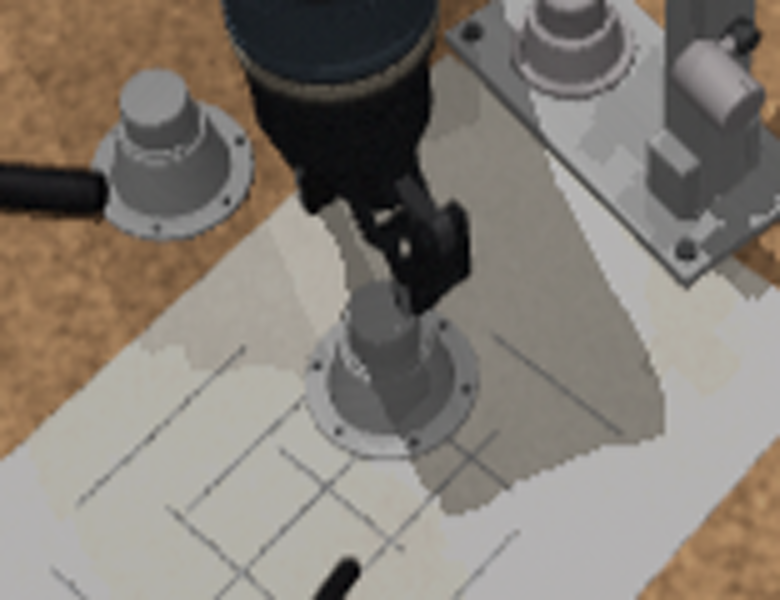

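>>> {"fn": "arm_command", "kwargs": {"targets": [[0,0,0,0.1,-0.3,2.5,7],[0,0,0,0,0,2.5,7],[0,0,0,0,0,2,7],[0,0,0,0,0,1.1,7],[0,0,0,0,0,0,7],[0,0,0,0,0,0,7]]}}

```text
time_s: 12.37
tool_pos: [0.5991, -0.1911, 0.0494]
orientation: [180.0, 0.0, 90.0]
contact_force: [-0.2, 0.1, 0.9]
grip_width: 0.0702
```

>>> {"fn": "arm_command", "kwargs": {"targets": [[0,0,0,0,0,0,3],[0,0,0,0,0,0,3],[0,0,0,0,0,0,3],[0,0,0,0,0,0,3],[0,0,0,0,0,0,3],[0,0,0,0,0,0,3]], "squeeze": 40}}

```text
time_s: 12.87
tool_pos: [0.5995, -0.1912, 0.0498]
orientation: [179.9, 0.0, 90.0]
contact_force: [-0.4, 0.5, 6.6]
grip_width: 0.0366
```

```bash
python3 - <<'E'
from h import *
st()
crop(get_image("scene")[:,:,::-1],280,290,60,5,"pics/f.png")
E
```

```text
t 12.87 tcp [ 0.5995 -0.1912  0.0498] ori [1.7987e+02 4.0000e-02 9.0010e+01] F [-0.4  0.5  6.6] w 0.0366 j [-17.7  32.2   0.5  58.2   0.   72.3]
pics/f.png origin 202 230 k 5
```

View pics/f.png

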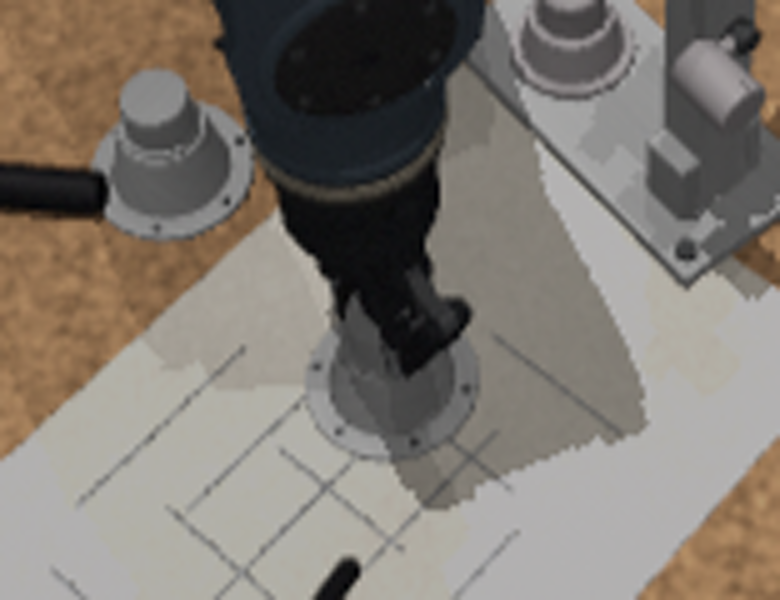

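Grasp width 36.6 mm on the head. I lift and carry it to the post.

>>> {"fn": "arm_command", "kwargs": {"targets": [[0,0,0,0,0,-1,3],[0,0,0,0,0,-2,3],[0,0,0,0,0,-3,3],[0,0,0,0,0,-3,3],[0,0,0,0,0,-3,3],[0,0,0,0,0,-3,3],[0,0,0,0,0,0,3]]}}

```text
time_s: 13.5
tool_pos: [0.6004, -0.1915, 0.2055]
orientation: [179.5, 0.1, 90.0]
contact_force: [2.0, -0.6, -1.8]
grip_width: 0.0369
```

>>> {"fn": "arm_command", "kwargs": {"targets": [[0,0,0,1.5,-0.7,0,3],[0,0,0,2.5,-1.2,0,3],[0,0,0,2.5,-1.2,0,3],[0,0,0,2.5,-1.2,0,3],[0,0,0,2.5,-1.2,0,3],[0,0,0,2.5,-1.2,0,3],[0,0,0,2.5,-1.2,0,3],[0,0,0,2.5,-1.2,0,3],[0,0,0,1.8,-0.6,0,3],[0,0,0,0,0,0,3]]}}

```text
time_s: 14.33
tool_pos: [0.5002, 0.0198, 0.1991]
orientation: [180.0, -0.1, 90.2]
contact_force: [-0.4, -0.1, -1.7]
grip_width: 0.0368
```

>>> {"fn": "arm_command", "kwargs": {"targets": [[0,0,0,0,0,0,3],[0,0,0,0,0,0,3],[0,0,0,0,0,0,3]]}}

```text
time_s: 14.58
tool_pos: [0.5018, 0.0164, 0.1984]
orientation: [180.0, 0.0, 90.0]
contact_force: [0.1, 0.1, -2.1]
grip_width: 0.0364
```

```bash
python3 - <<'E'
from h import *
s=st(); goto(.502,.017,.2,90)
im=get_image("scene")[:,:,::-1].copy()
tips("bell1",("scene",)); tips("post_top",("scene",))
g={"scene":masks_of("bell1","scene")}
z=s['tool_pos'][2]-.0496
refine(s['tool_pos'][0],s['tool_pos'][1],z,("scene",),g)
crop(im,320,220,75,4,"pics/g.png")
E
```

```text
t 14.58 tcp [0.5018 0.0164 0.1984] ori [1.7999e+02 1.0000e-02 8.9960e+01] F [ 0.1  0.1 -2.1] w 0.0364 j [ 1.9 12.9 -5.8 71.3 -0.  91.9]
shift cm (tool) [ 0.06  0.02 -0.16] turn z -0.04
bell1 scene [(0.86, [0.62, 0.237, -0.002]), (0.68, [0.413, -0.201, 0.0]), (0.66, [0.455, 0.362, 0.003]), (0.56, [0.503, 0.016, 0.147]), (0.34, [0.506, 0.014, 0.002])]
post_top scene [(0.65, [0.501, 0.016, 0.076]), (0.42, [0.427, 0.22, -0.001])]
['scene'] [0.5011 0.0161] err 0.269
pics/g.png origin 222 145 k 4
```

View pics/g.png

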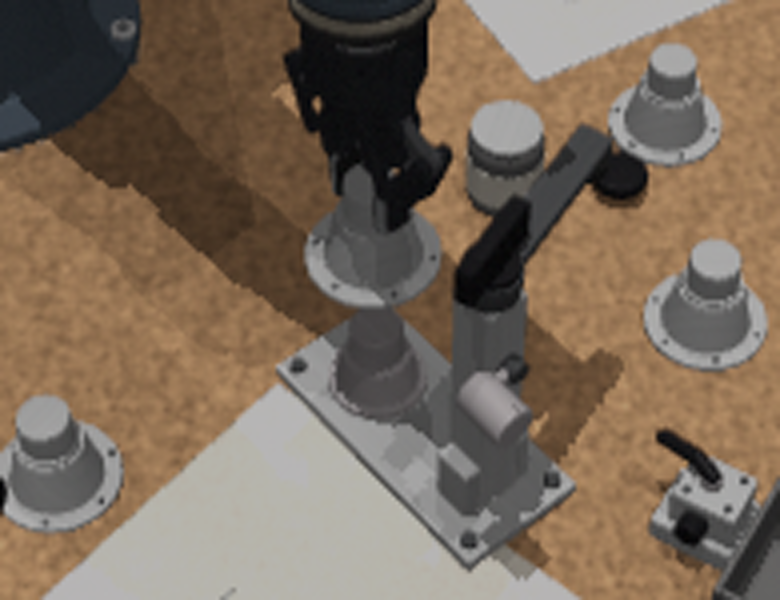

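The held bell is above the post at (375,260) against the post at (378,350) in the crop; the free bell at right keeps shifting, now near (0.62, 0.237). I lower.

>>> {"fn": "arm_command", "kwargs": {"targets": [[0,0,0,0,0,2,3],[0,0,0,0,0,2,3],[0,0,0,0,0,1.5,3],[0,0,0,0,0,1.5,3],[0,0,0,0,0,1.5,3],[0,0,0,0,0,1.5,3],[0,0,0,0,0,1,3],[0,0,0,0,0,0,3]]}}

```text
time_s: 15.45
tool_pos: [0.5005, 0.0168, 0.0865]
orientation: [-179.8, 0.0, 90.0]
contact_force: [-0.7, 0.1, -2.4]
grip_width: 0.0372
```

>>> {"fn": "arm_command", "kwargs": {"targets": [[0,0,0,0,0,0.3,3],[0,0,0,0,0,0.3,3],[0,0,0,0,0,0.2,3],[0,0,0,0,0,0,3],[0,0,0,0,0,0,3]]}}

```text
time_s: 15.87
tool_pos: [0.5017, 0.0171, 0.0806]
orientation: [180.0, 0.0, 90.0]
contact_force: [-0.5, -0.6, -1.5]
grip_width: 0.0367
```

```bash
python3 - <<'E'
from h import *
s=st()
E
```

```text
t 15.87 tcp [0.5017 0.0171 0.0806] ori [179.97   0.    90.01] F [-0.5 -0.6 -1.5] w 0.0367 j [  1.9  17.  -18.2  54.8  -0.   91.9]
```

Almost home (about 1 mm). I lower a touch more until contact, then release.

>>> {"fn": "arm_command", "kwargs": {"targets": [[0,0,0,0,0,0.1,3],[0,0,0,0,0,0.1,3],[0,0,0,0,0,0,3],[0,0,0,0,0,0,3]]}}

```text
time_s: 16.2
tool_pos: [0.5019, 0.0171, 0.0799]
orientation: [179.9, -0.0, 90.0]
contact_force: [-9.8, -0.8, 25.3]
grip_width: 0.0369
```

>>> {"fn": "arm_command", "kwargs": {"targets": [[0,0,0,0,0,0,6],[0,0,0,0,0,0,6],[0,0,0,0,0,0,6],[0,0,0,0,0,0,6],[0,0,0,0,0,-2,6],[0,0,0,0,0,-3,6],[0,0,0,0,0,-4,6],[0,0,0,0,0,-4,6],[0,0,0,0,0,-3,6],[0,0,0,0,0,0,6]]}}

```text
time_s: 17.03
tool_pos: [0.5037, 0.0171, 0.2442]
orientation: [179.5, -0.0, 90.0]
contact_force: [1.1, 1.1, 0.1]
grip_width: 0.0599
```

```bash
python3 - <<'E'
from h import *
s=st(); 
im=get_image("scene")[:,:,::-1].copy()
tips("bell1",("scene","top")); 
g={"scene":masks_of("bell1","scene")}
refine(.502,.017,.03,("scene",),g)
refine(.413,-.202,0,("scene",),g)
refine(.618,.237,0,("scene",),g)
crop(im,320,220,75,4,"pics/i.png")
E
```

```text
t 17.03 tcp [0.5037 0.0171 0.2442] ori [ 1.7954e+02 -2.0000e-02  9.0010e+01] F [1.1 1.1 0.1] w 0.0599 j [ 1.9 12.1 -0.2 77.2  0.  91.9]
bell1 scene [(0.95, [0.501, 0.015, 0.03]), (0.73, [0.619, 0.24, -0.006]), (0.61, [0.455, 0.363, 0.004]), (0.58, [0.416, -0.202, 0.001])]
bell1 top [(0.82, [0.456, 0.359, 0.0]), (0.55, [0.415, -0.202, -0.001])]
['scene'] [0.4999 0.0195] err 0.053
['scene'] [ 0.4126 -0.2004] err 0.087
['scene'] [0.6169 0.2388] err 0.052
pics/i.png origin 222 145 k 4
```

View pics/i.png

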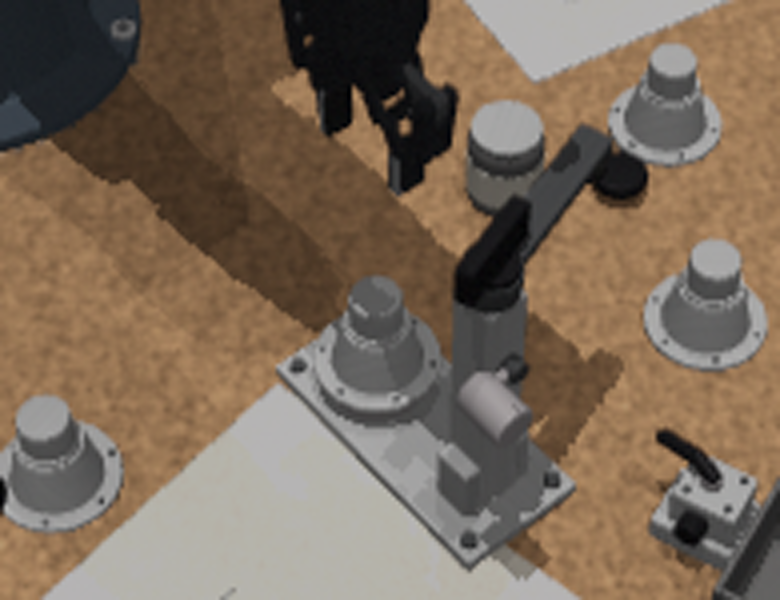

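The first bell sits home on the post at (378,350) in the crop. The moved bell now rests at about (0.618, 0.239). Next is bell A at (0.414, -0.2015).

>>> {"fn": "arm_command", "kwargs": {"targets": [[0,0,0,-1.9,-0.8,0,7],[0,0,0,-2.8,-1.1,0,7],[0,0,0,-2.8,-1.1,0,7],[0,0,0,-2.8,-1.1,0,7],[0,0,0,-2.8,-1.1,0,7],[0,0,0,-2.8,-1.1,0,7],[0,0,0,-2.8,-1.2,0,7],[0,0,0,-2.2,-0.9,0,7],[0,0,0,-1,-0.5,0,7],[0,0,0,0,0,0,7]]}}

```text
time_s: 18.07
tool_pos: [0.4112, -0.2032, 0.2373]
orientation: [-179.9, -0.0, 89.9]
contact_force: [-0.4, 1.3, 0.3]
grip_width: 0.0705
```

>>> {"fn": "arm_command", "kwargs": {"targets": [[0,0,0,0,0,3,7],[0,0,0,0,0,3,7],[0,0,0,0,0,3,7],[0,0,0,0,0,1,7],[0,0,0,0,0,0,7],[0,0,0,0,0,0,7]]}}

```text
time_s: 18.57
tool_pos: [0.4124, -0.201, 0.138]
orientation: [-179.9, -0.0, 90.1]
contact_force: [-0.3, 0.7, 1.1]
grip_width: 0.0697
```

```bash
python3 - <<'E'
from h import *
st(); goto(.414,-.2015,.049,90)
crop(get_image("scene")[:,:,::-1],240,250,60,5,"pics/j.png")
E
```

```text
t 18.57 tcp [ 0.4124 -0.201   0.138 ] ori [-1.7993e+02 -5.0000e-02  9.0050e+01] F [-0.3  0.7  1.1] w 0.0697 j [-26.    9.8 -18.7  61.6   0.   64. ]
shift cm (tool) [-0.06  0.17  8.9 ] turn z 0.05
pics/j.png origin 162 190 k 5
```

View pics/j.png

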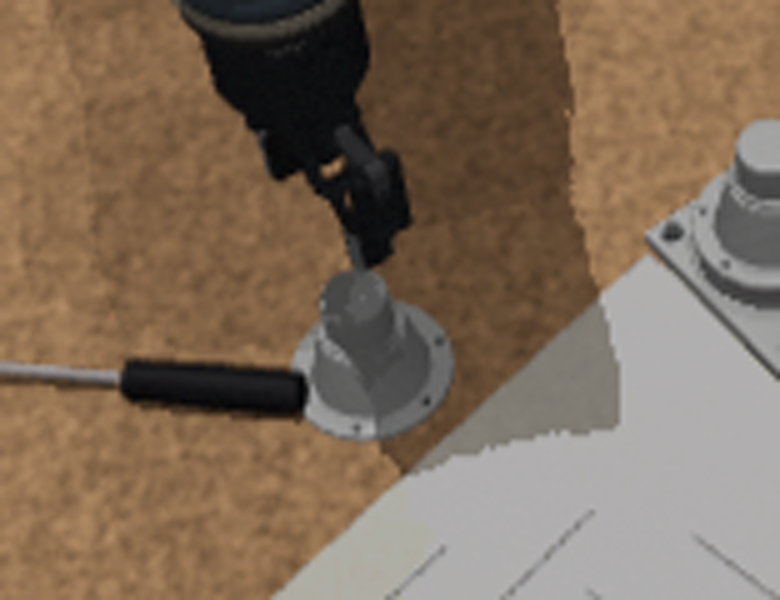

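>>> {"fn": "arm_command", "kwargs": {"targets": [[0,0,0,-0.05,0.15,2.5,7],[0,0,0,0,0,2.5,7],[0,0,0,0,0,2,7],[0,0,0,0,0,1.2,7],[0,0,0,0,0,0.7,7],[0,0,0,0,0,0,7],[0,0,0,0,0,0,7]]}}

```text
time_s: 19.2
tool_pos: [0.4147, -0.2026, 0.0503]
orientation: [179.9, 0.0, 90.0]
contact_force: [0.9, 0.7, 0.8]
grip_width: 0.0701
```

>>> {"fn": "arm_command", "kwargs": {"targets": [[0,0,0,0,0,0,3],[0,0,0,0,0,0,3],[0,0,0,0,0,0,3],[0,0,0,0,0,0,3],[0,0,0,0,0,0,3],[0,0,0,0,0,0,3]], "squeeze": 40}}

```text
time_s: 19.7
tool_pos: [0.4148, -0.2028, 0.0502]
orientation: [179.9, 0.0, 90.0]
contact_force: [0.7, 0.7, 7.1]
grip_width: 0.0371
```

>>> {"fn": "arm_command", "kwargs": {"targets": [[0,0,0,0,0,-1,3],[0,0,0,0,0,-2,3],[0,0,0,0,0,-3,3],[0,0,0,0,0,-3,3],[0,0,0,0,0,-3,3],[0,0,0,0,0,-3,3],[0,0,0,0,0,-2,3],[0,0,0,0,0,0,3],[0,0,0,0,0,0,3]]}}

```text
time_s: 20.45
tool_pos: [0.4146, -0.2027, 0.2202]
orientation: [179.9, 0.1, 90.0]
contact_force: [-0.6, 0.8, -2.8]
grip_width: 0.0364
```

```bash
python3 - <<'E'
from h import *
st(); goto(.502,.017,.23,90)
crop(get_image("scene")[:,:,::-1],240,230,75,4,"pics/k.png")
E
```

```text
t 20.45 tcp [ 0.4146 -0.2027  0.2202] ori [1.7989e+02 5.0000e-02 9.0000e+01] F [-0.6  0.8 -2.8] w 0.0364 j [-26.1   7.7  -9.   73.1   0.   63.9]
shift cm (tool) [21.97  8.75 -0.99] turn z 0.0
pics/k.png origin 142 155 k 4
```

View pics/k.png

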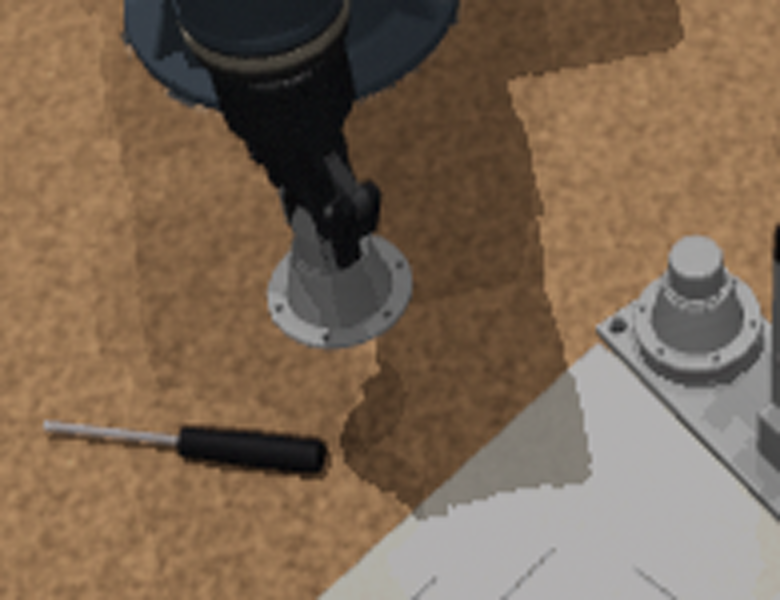

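The second bell is held upright and the screwdriver is untouched. I carry it over.

>>> {"fn": "arm_command", "kwargs": {"targets": [[0,0,0,1.5,0.6,0,3],[0,0,0,2.8,1.1,0,3],[0,0,0,2.8,1.1,0,3],[0,0,0,2.8,1.1,0,3],[0,0,0,2.8,1.1,0,3],[0,0,0,2.8,1.1,0,3],[0,0,0,2.8,1.1,0,3],[0,0,0,2.2,0.95,0,3],[0,0,0,1.5,0.6,0,3],[0,0,0,0,0,0,3]]}}

```text
time_s: 21.33
tool_pos: [0.5016, 0.0201, 0.2176]
orientation: [-179.9, -0.0, 90.2]
contact_force: [-0.3, 0.6, -1.8]
grip_width: 0.0366
```

>>> {"fn": "arm_command", "kwargs": {"targets": [[0,0,0,0,0,0,3],[0,0,0,0,0,0,3],[0,0,0,0,0,0,3]]}}

```text
time_s: 21.58
tool_pos: [0.501, 0.0168, 0.2189]
orientation: [-179.9, 0.0, 90.0]
contact_force: [-0.4, 0.1, -1.0]
grip_width: 0.0366
```

```bash
python3 - <<'E'
from h import *
s=st(); goto(.502,.017,.11,90)
im=get_image("scene")[:,:,::-1].copy()
tips("bell1",("scene",))
crop(im,320,200,75,4,"pics/l.png")
E
```

```text
t 21.58 tcp [0.501  0.0168 0.2189] ori [-1.7995e+02  1.0000e-02  8.9950e+01] F [-0.4  0.1 -1. ] w 0.0366 j [ 1.9 12.5 -3.3 74.2 -0.  92. ]
shift cm (tool) [ 0.02  0.11 10.89] turn z -0.05
bell1 scene [(0.88, [0.619, 0.237, -0.001]), (0.78, [0.454, 0.36, 0.003]), (0.71, [0.501, 0.019, 0.031]), (0.6, [0.502, 0.019, 0.17])]
pics/l.png origin 222 125 k 4
```

View pics/l.png

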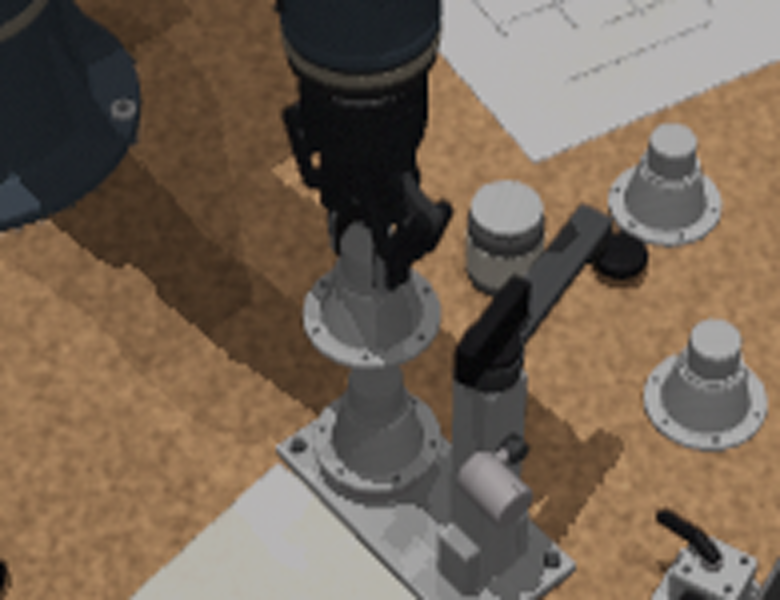

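The bell hangs concentric over the first one. I lower it.

>>> {"fn": "arm_command", "kwargs": {"targets": [[0,0,0,0,0.05,2,3],[0,0,0,0,0,2,3],[0,0,0,0,0,1.5,3],[0,0,0,0,0,1.5,3],[0,0,0,0,0,1.2,3],[0,0,0,0,0,1,3],[0,0,0,0,0,0.8,3],[0,0,0,0,0,0,3],[0,0,0,0,0,0,3]]}}

```text
time_s: 22.43
tool_pos: [0.502, 0.0174, 0.1194]
orientation: [-180.0, 0.0, 90.0]
contact_force: [0.6, -0.4, -0.7]
grip_width: 0.0369
```

>>> {"fn": "arm_command", "kwargs": {"targets": [[0,0,0,0,0,0.3,3],[0,0,0,0,0,0.3,3],[0,0,0,0,0,0.2,3],[0,0,0,0,0,0.1,3],[0,0,0,0,0,0,3],[0,0,0,0,0,0,3]]}}

```text
time_s: 22.93
tool_pos: [0.5022, 0.0176, 0.1106]
orientation: [180.0, -0.0, 90.0]
contact_force: [-0.5, 0.7, 2.0]
grip_width: 0.0371
```

>>> {"fn": "arm_command", "kwargs": {"targets": [[0,0,0,0,0,0.1,3],[0,0,0,0,0,0.1,3],[0,0,0,0,0,0,3],[0,0,0,0,0,0,3]]}}

```text
time_s: 23.27
tool_pos: [0.5024, 0.0176, 0.1104]
orientation: [179.9, -0.0, 90.0]
contact_force: [-13.7, -0.3, 36.9]
grip_width: 0.0369
```

>>> {"fn": "arm_command", "kwargs": {"targets": [[0,0,0,0,0,0,6],[0,0,0,0,0,0,6],[0,0,0,0,0,0,6],[0,0,0,0,0,0,6],[0,0,0,0,0,-2,6],[0,0,0,0,0,-3,6],[0,0,0,0,0,-4,6],[0,0,0,0,0,-4,6],[0,0,0,0,0,0,6],[0,0,0,0,0,0,6]]}}

```text
time_s: 24.1
tool_pos: [0.5033, 0.0176, 0.2402]
orientation: [179.8, -0.0, 90.0]
contact_force: [0.3, 0.1, -0.7]
grip_width: 0.0599
```

```bash
python3 - <<'E'
from h import *
s=st(); goto(.455,.361,.24,90); goto(.618,.238,.24,90)
im=get_image("scene")[:,:,::-1].copy()
tips("bell1",("scene","top")); 
g={"scene":masks_of("bell1","scene"),"top":masks_of("bell1","top")}
refine(.502,.017,.06,("scene",),g)
refine(.456,.361,0,get=g)
refine(.618,.238,0,get=g)
crop(im,340,200,75,4,"pics/m.png")
E
```

```text
t 24.1 tcp [0.5033 0.0176 0.2402] ori [ 1.7978e+02 -1.0000e-02  9.0000e+01] F [ 0.3  0.1 -0.7] w 0.0599 j [ 2.  12.3 -0.5 76.9  0.  92. ]
shift cm (tool) [34.34 -4.83  0.  ] turn z 0.0
shift cm (tool) [22.04 11.47  0.06] turn z 0.0
bell1 scene [(0.98, [0.502, 0.018, 0.06]), (0.94, [0.452, 0.361, -0.001]), (0.81, [0.615, 0.236, -0.002]), (0.61, [0.502, 0.017, 0.029])]
bell1 top [(0.82, [0.456, 0.359, 0.0]), (0.55, [0.415, -0.202, -0.001])]
['scene'] [0.4992 0.0199] err 0.066
['scene'] [0.4564 0.3603] err 0.089
['top'] [0.4574 0.3618] err 0.085
['scene', 'top'] [0.457 0.361] err 0.092
['scene'] [0.617  0.2386] err 0.044
pics/m.png origin 242 125 k 4
```

View pics/m.png

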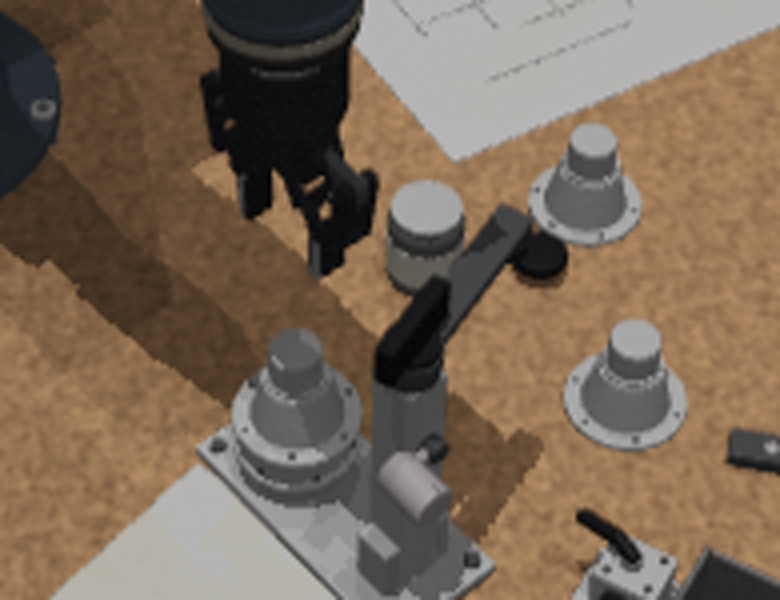

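Two are nested, with flanges stacked evenly at (297,450) in the crop. Next is the bell at (0.4565, 0.361), passing in front of the keeper arm.

>>> {"fn": "arm_command", "kwargs": {"targets": [[0,0,0,0.5,-2.3,-1,7],[0,0,0,2,-2.3,-1,7],[0,0,0,3.5,0,-1,7],[0,0,0,3.8,0,0,7],[0,0,0,3.8,0,0,7],[0,0,0,3.8,0,0,7],[0,0,0,3.8,0,0,7],[0,0,0,3.8,0,0,7],[0,0,0,3.8,0,0,7],[0,0,0,3,0,0,7]]}}

```text
time_s: 25.18
tool_pos: [0.4551, 0.338, 0.2672]
orientation: [-179.9, 0.0, 90.1]
contact_force: [0.8, 0.5, 0.1]
grip_width: 0.0698
```

>>> {"fn": "arm_command", "kwargs": {"targets": [[0,0,0,1.5,0,1,7],[0,0,0,1,0,3,7],[0,0,0,0,0,4,7],[0,0,0,0,0,4,7],[0,0,0,0,0,1,7],[0,0,0,0,0,0,7],[0,0,0,0,0,0,7]]}}

```text
time_s: 25.77
tool_pos: [0.4562, 0.3603, 0.1393]
orientation: [-180.0, 0.0, 90.0]
contact_force: [0.9, -0.3, 0.7]
grip_width: 0.0701
```

```bash
python3 - <<'E'
from h import *
s=st(); goto(.456,.361,.049,90)
im=get_image("scene")[:,:,::-1].copy()
tips("bell1",("scene",)); tips("grip",("scene",))
crop(im,380,170,60,5,"pics/n.png")
E
```

```text
t 25.77 tcp [0.4562 0.3603 0.1393] ori [-1.800e+02  1.000e-02  8.998e+01] F [ 0.9 -0.3  0.7] w 0.0701 j [ 38.3  23.5   0.3  66.7  -0.  128.3]
shift cm (tool) [ 0.08 -0.02  9.03] turn z -0.02
bell1 scene [(0.88, [0.617, 0.238, -0.004]), (0.85, [0.454, 0.361, 0.002]), (0.84, [0.502, 0.016, 0.062]), (0.58, [0.501, 0.015, 0.031])]
grip scene [(0.6, [0.737, 0.108, 0.001]), (0.48, [0.484, 0.286, -0.002]), (0.26, [0.336, -0.305, 0.001])]
pics/n.png origin 302 110 k 5
```

View pics/n.png

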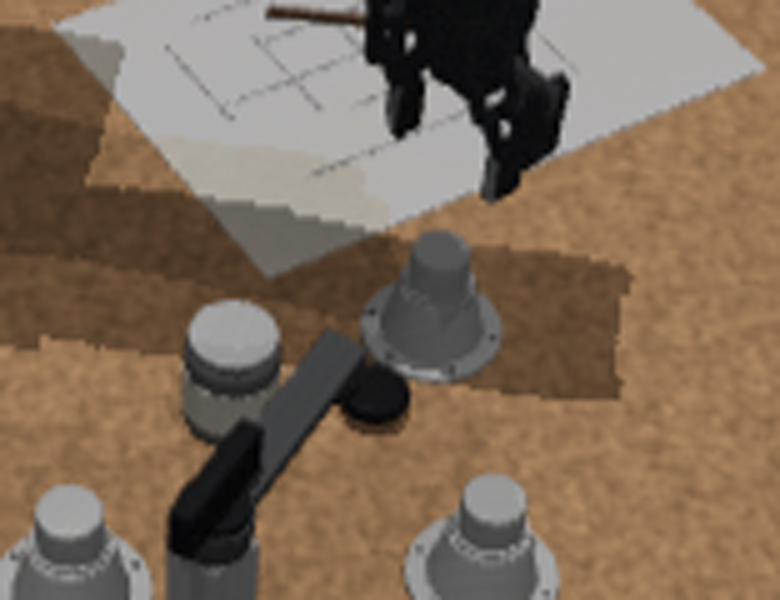

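The open jaws straddle the head at (440,250) in the crop, clear of the grip and can. I descend, grip and lift.

>>> {"fn": "arm_command", "kwargs": {"targets": [[0,0,0,0.05,0,2.5,7],[0,0,0,0,0,2.5,7],[0,0,0,0,0,2,7],[0,0,0,0,0,1.2,7],[0,0,0,0,0,0.7,7],[0,0,0,0,0,0,7],[0,0,0,0,0,0,7]]}}

```text
time_s: 26.5
tool_pos: [0.4566, 0.3615, 0.0506]
orientation: [179.9, -0.1, 90.0]
contact_force: [-0.0, -0.7, 0.1]
grip_width: 0.0699
```

>>> {"fn": "arm_command", "kwargs": {"targets": [[0,0,0,0,0,0,3],[0,0,0,0,0,0,3],[0,0,0,0,0,0,3],[0,0,0,0,0,0,3],[0,0,0,0,0,0,3],[0,0,0,0,0,0,3]], "squeeze": 40}}

```text
time_s: 27.0
tool_pos: [0.4564, 0.3615, 0.0504]
orientation: [179.9, -0.1, 90.0]
contact_force: [-1.1, -0.1, 7.7]
grip_width: 0.0367
```

>>> {"fn": "arm_command", "kwargs": {"targets": [[0,0,0,0,0,-1,3],[0,0,0,0,0,-2,3],[0,0,0,0,0,-3,3],[0,0,0,0,0,-3,3],[0,0,0,0,0,-3,3],[0,0,0,0,0,-3,3],[0,0,0,0,0,-3,3],[0,0,0,0,0,-2,3],[0,0,0,0,0,0,3],[0,0,0,0,0,0,3]]}}

```text
time_s: 27.83
tool_pos: [0.4563, 0.3613, 0.2505]
orientation: [179.9, -0.1, 90.0]
contact_force: [0.1, 0.1, -3.2]
grip_width: 0.037
```

```bash
python3 - <<'E'
from h import *
s=st(); goto(.502,.017,.25,90)
im=get_image("scene")[:,:,::-1].copy()
crop(im,380,150,60,5,"pics/o.png")
E
```

```text
t 27.83 tcp [0.4563 0.3613 0.2505] ori [ 1.799e+02 -8.000e-02  9.001e+01] F [ 0.1  0.1 -3.2] w 0.037 j [ 38.4  22.1  14.2  82.   -0.  128.4]
shift cm (tool) [-3.443e+01  4.560e+00  1.000e-02] turn z 0.01
pics/o.png origin 302 90 k 5
```

View pics/o.png

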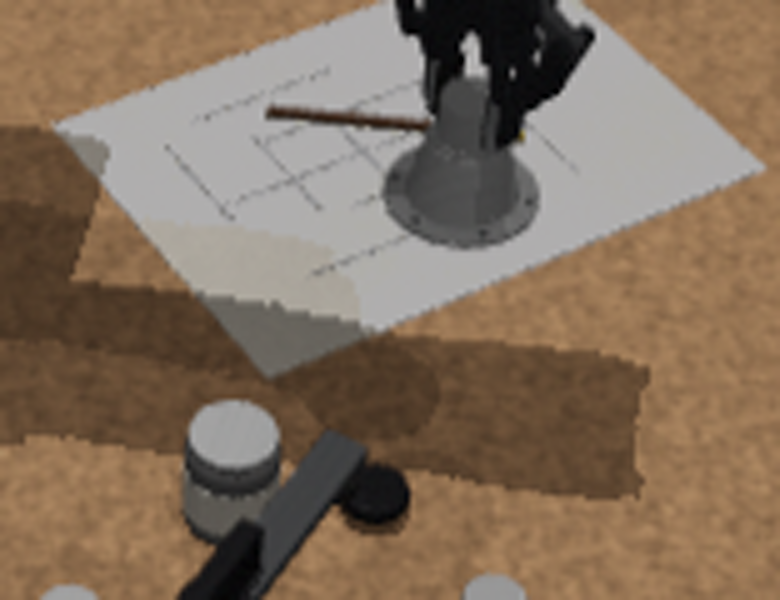

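>>> {"fn": "arm_command", "kwargs": {"targets": [[0,0,0,-1,-0.8,0,3],[0,0,0,-2.5,-0.8,0,3],[0,0,0,-3.5,0,0,3],[0,0,0,-3.8,0,0,3],[0,0,0,-3.8,0,0,3],[0,0,0,-3.8,0,0,3],[0,0,0,-3.8,0,0,3],[0,0,0,-3.6,0,0,3],[0,0,0,-3,0.5,0,3],[0,0,0,-2,1.5,0,3]]}}

```text
time_s: 28.72
tool_pos: [0.458, 0.0504, 0.2485]
orientation: [-179.9, 0.0, 89.9]
contact_force: [0.8, 0.2, -2.4]
grip_width: 0.0367
```

>>> {"fn": "arm_command", "kwargs": {"targets": [[0,0,0,-1.5,1.8,0,3],[0,0,0,-1.1,1.4,0,3],[0,0,0,-1,0.9,0,3],[0,0,0,0,0,0,3],[0,0,0,0,0,0,3],[0,0,0,0,0,0,3],[0,0,0,0,0,0,3]]}}

```text
time_s: 29.3
tool_pos: [0.5004, 0.0177, 0.2492]
orientation: [-180.0, -0.0, 90.1]
contact_force: [0.9, -0.1, -2.5]
grip_width: 0.037
```

```bash
python3 - <<'E'
from h import *
s=st(); goto(.502,.0172,.14,90)
im=get_image("scene")[:,:,::-1].copy()
tips("bell1",("scene",))
crop(im,320,200,75,4,"pics/p.png")
E
```

```text
t 29.3 tcp [0.5004 0.0177 0.2492] ori [-1.7997e+02 -1.0000e-02  9.0050e+01] F [ 0.9 -0.1 -2.5] w 0.037 j [ 2.  12.2  0.6 78.4  0.  92. ]
shift cm (tool) [-0.05  0.16 10.92] turn z 0.05
bell1 scene [(0.66, [0.504, 0.016, 0.06]), (0.59, [0.5, 0.018, 0.027]), (0.57, [0.615, 0.236, -0.005])]
pics/p.png origin 222 125 k 4
```

View pics/p.png

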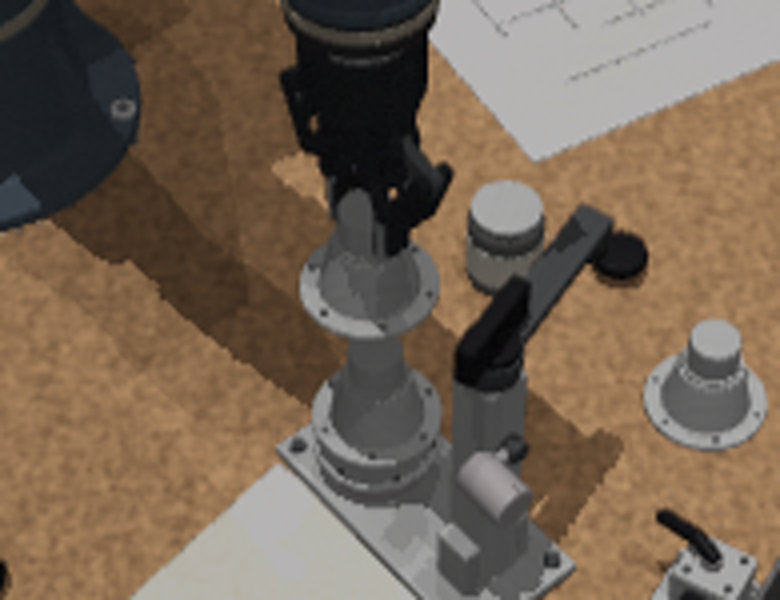

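Concentric over the stack. Home should be at TCP z of about 0.140, so I lower, with +0.1 cm along tool y.

>>> {"fn": "arm_command", "kwargs": {"targets": [[0,0,0,0,0.12,2,3],[0,0,0,0,0,2,3],[0,0,0,0,0,1.5,3],[0,0,0,0,0,1.5,3],[0,0,0,0,0,1.2,3],[0,0,0,0,0,1,3],[0,0,0,0,0,0.8,3],[0,0,0,0,0,0,3],[0,0,0,0,0,0,3]]}}

```text
time_s: 30.15
tool_pos: [0.5021, 0.0172, 0.1495]
orientation: [-180.0, 0.0, 90.0]
contact_force: [-0.2, 0.7, -1.2]
grip_width: 0.0366
```

>>> {"fn": "arm_command", "kwargs": {"targets": [[0,0,0,0,0,0.3,3],[0,0,0,0,0,0.3,3],[0,0,0,0,0,0.2,3],[0,0,0,0,0,0.1,3],[0,0,0,0,0,0,3],[0,0,0,0,0,0,3]]}}

```text
time_s: 30.65
tool_pos: [0.5023, 0.017, 0.1407]
orientation: [180.0, -0.0, 90.0]
contact_force: [-2.0, -0.1, 3.2]
grip_width: 0.0371
```

>>> {"fn": "arm_command", "kwargs": {"targets": [[0,0,0,0,0,0.12,3],[0,0,0,0,0,0,3],[0,0,0,0,0,0,3]]}}

```text
time_s: 30.9
tool_pos: [0.5025, 0.0171, 0.1406]
orientation: [179.9, -0.0, 90.0]
contact_force: [-9.0, 0.3, 23.5]
grip_width: 0.0364
```

>>> {"fn": "arm_command", "kwargs": {"targets": [[0,0,0,0,0,0,6],[0,0,0,0,0,0,6],[0,0,0,0,0,0,6],[0,0,0,0,0,0,6],[0,0,0,0,0,-2,6],[0,0,0,0,0,-3,6],[0,0,0,0,0,-4,6],[0,0,0,0,0,-4,6],[0,0,0,0,0,0,6],[0,0,0,0,0,0,6]]}}

```text
time_s: 31.73
tool_pos: [0.5034, 0.0171, 0.271]
orientation: [179.8, -0.0, 90.0]
contact_force: [0.1, -0.8, -1.1]
grip_width: 0.0599
```

```bash
python3 - <<'E'
from h import *
s=st(); goto(.617,.238,.27,90)
im=get_image("scene")[:,:,::-1].copy()
tips("bell1",("scene",)); 
g={"scene":masks_of("bell1","scene")}
refine(.502,.017,.09,("scene",),g)
refine(.618,.238,0,("scene",),g)
crop(im,340,200,75,4,"pics/q.png")
E
```

```text
t 31.73 tcp [0.5034 0.0171 0.271 ] ori [ 1.7978e+02 -1.0000e-02  9.0010e+01] F [ 0.1 -0.8 -1.1] w 0.0599 j [ 1.9 12.3  3.9 81.3 -0.  91.9]
shift cm (tool) [22.09 11.36  0.15] turn z 0.01
bell1 scene [(0.92, [0.616, 0.237, -0.003]), (0.83, [0.498, 0.02, 0.092]), (0.62, [0.5, 0.02, 0.029]), (0.56, [0.505, 0.018, 0.061])]
['scene'] [0.5006 0.0167] err 0.085
['scene'] [0.6162 0.2393] err 0.057
pics/q.png origin 242 125 k 4
```

View pics/q.png

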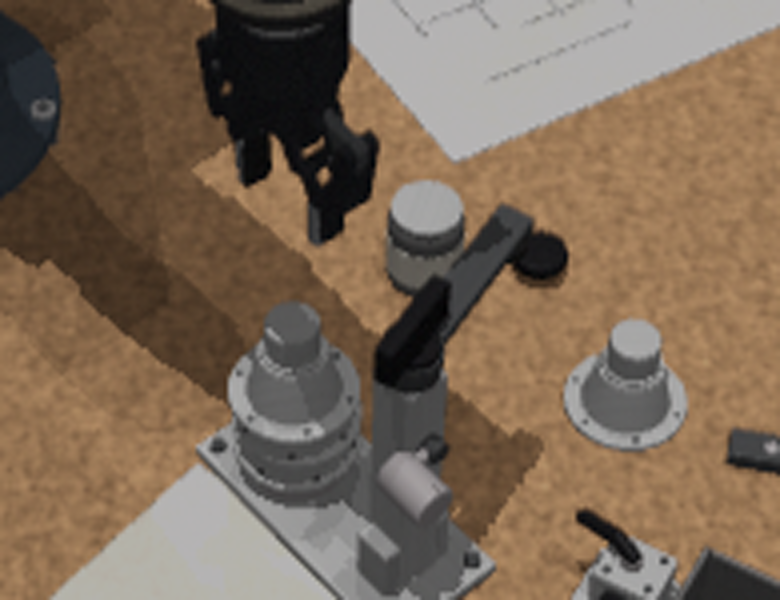

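Three are nested evenly, and one bell is left at (0.6165, 0.238). I go round in front of the keeper arm.

>>> {"fn": "arm_command", "kwargs": {"targets": [[0,0,0,0.3,-1.5,-1,7],[0,0,0,1,-3,-1,7],[0,0,0,3.5,-0.7,0,7],[0,0,0,3.6,0,0,7],[0,0,0,3.7,0,0,7],[0,0,0,3.7,0,0,7],[0,0,0,3.5,0.5,0,7],[0,0,0,2,2.5,0,7],[0,0,0,0.8,3,0,7],[0,0,0,0,3,0,7]]}}

```text
time_s: 32.72
tool_pos: [0.5402, 0.2402, 0.2875]
orientation: [-179.9, 0.0, 90.2]
contact_force: [-0.6, 0.2, 1.2]
grip_width: 0.0701
```

>>> {"fn": "arm_command", "kwargs": {"targets": [[0,0,0,0,3,0,7],[0,0,0,0,2.6,0,7],[0,0,0,0,2,0,7],[0,0,0,0,0,3,7],[0,0,0,0,0,4,7],[0,0,0,0,0,4,7],[0,0,0,0,0,3,7],[0,0,0,0,0,1,7],[0,0,0,0,0,0,7],[0,0,0,0,0,0,7]]}}

```text
time_s: 33.55
tool_pos: [0.6162, 0.2381, 0.1399]
orientation: [-180.0, 0.0, 90.0]
contact_force: [0.9, 0.0, 2.0]
grip_width: 0.0703
```

```bash
python3 - <<'E'
from h import *
s=st(); goto(.6165,.238,.049,90)
im=get_image("scene")[:,:,::-1].copy()
tips("bell1",("scene",)); 
crop(im,380,190,75,4,"pics/r.png")
E
```

```text
t 33.55 tcp [0.6162 0.2381 0.1399] ori [-1.7999e+02  1.0000e-02  9.0000e+01] F [0.9 0.  2. ] w 0.0703 j [ 21.1  33.2  15.7  72.5  -0.  111.1]
shift cm (tool) [-0.    0.03  9.09] turn z 0.0
bell1 scene [(0.85, [0.502, 0.019, 0.094]), (0.7, [0.504, 0.018, 0.06]), (0.62, [0.62, 0.234, -0.004]), (0.59, [0.504, 0.016, 0.03])]
pics/r.png origin 282 115 k 4
```

View pics/r.png

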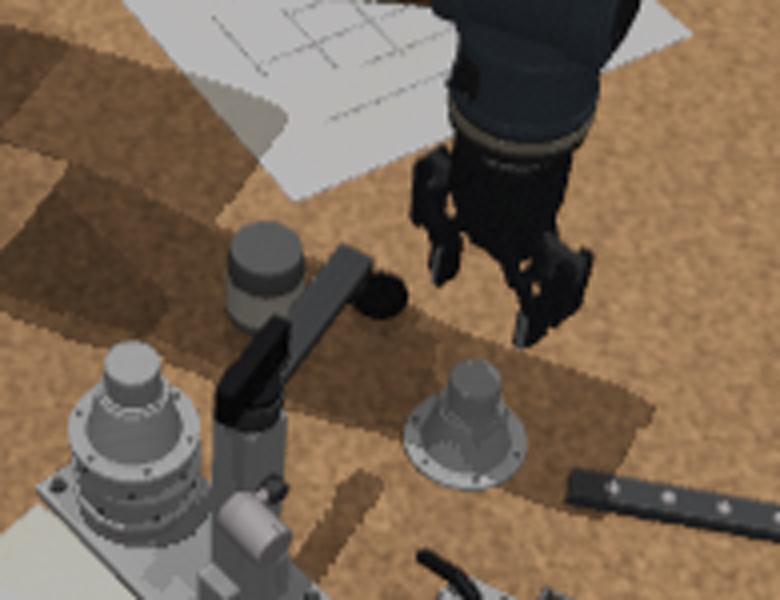

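The jaws are above the head at (475,380) in the crop with clear space to the keeper arm. I descend.

>>> {"fn": "arm_command", "kwargs": {"targets": [[0,0,0,0,0,2.5,7],[0,0,0,0,0,2.5,7],[0,0,0,0,0,2,7],[0,0,0,0,0,1.2,7],[0,0,0,0,0,0.7,7],[0,0,0,0,0,0,7],[0,0,0,0,0,0,7]]}}

```text
time_s: 34.23
tool_pos: [0.617, 0.2384, 0.0515]
orientation: [179.9, -0.0, 90.0]
contact_force: [-0.0, -0.3, -0.3]
grip_width: 0.0704
```

>>> {"fn": "arm_command", "kwargs": {"targets": [[0,0,0,0,0,0,3],[0,0,0,0,0,0,3],[0,0,0,0,0,0,3],[0,0,0,0,0,0,3],[0,0,0,0,0,0,3],[0,0,0,0,0,0,3]], "squeeze": 40}}

```text
time_s: 34.73
tool_pos: [0.6167, 0.2383, 0.0513]
orientation: [179.9, -0.0, 90.0]
contact_force: [-1.2, -0.1, 7.5]
grip_width: 0.0369
```

>>> {"fn": "arm_command", "kwargs": {"targets": [[0,0,0,0,0,-1,3],[0,0,0,0,0,-2,3],[0,0,0,0,0,-3,3],[0,0,0,0,0,-3,3],[0,0,0,0,0,-3,3],[0,0,0,0,0,-3,3],[0,0,0,0,0,-3,3],[0,0,0,0,0,-3,3],[0,0,0,0,0,-2,3],[0,0,0,0,0,0,3]]}}

```text
time_s: 35.57
tool_pos: [0.617, 0.2384, 0.2855]
orientation: [179.7, -0.1, 90.0]
contact_force: [0.3, -1.0, -1.5]
grip_width: 0.037
```

```bash
python3 - <<'E'
from h import *
s=st(); goto(.502,.017,.28,90)
im=get_image("scene")[:,:,::-1].copy()
tips("bell1",("scene",)); 
crop(im,380,170,75,4,"pics/s.png")
E
```

```text
t 35.57 tcp [0.617  0.2384 0.2855] ori [ 1.7965e+02 -1.3000e-01  9.0010e+01] F [ 0.3 -1.  -1.5] w 0.037 j [ 21.1  33.9  38.   93.7  -0.  111.1]
shift cm (tool) [-22.14 -11.51   0.43] turn z 0.01
bell1 scene [(0.94, [0.616, 0.238, 0.232]), (0.9, [0.503, 0.02, 0.091]), (0.63, [0.502, 0.018, 0.062]), (0.58, [0.503, 0.018, 0.029])]
pics/s.png origin 282 95 k 4
```

View pics/s.png

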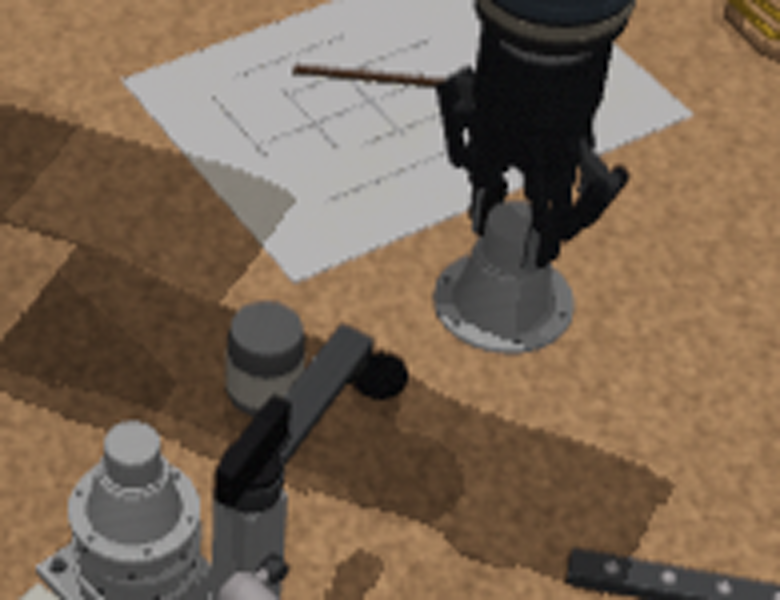

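The last bell is held level. I return by the same way round.

>>> {"fn": "arm_command", "kwargs": {"targets": [[0,0,0,0,-1.5,0,3],[0,0,0,0,-2.8,0,3],[0,0,0,0,-3,0,3],[0,0,0,0,-3,0,3],[0,0,0,-0.8,-3,0,3],[0,0,0,-2,-2.5,0,3],[0,0,0,-3.4,-0.9,0,3],[0,0,0,-3.5,0,0,3],[0,0,0,-3.5,0,0,3],[0,0,0,-3,0,0,3]]}}

```text
time_s: 36.5
tool_pos: [0.4478, 0.0742, 0.2792]
orientation: [-179.9, 0.0, 90.0]
contact_force: [-0.2, 0.8, -1.1]
grip_width: 0.0367
```

>>> {"fn": "arm_command", "kwargs": {"targets": [[0,0,0,-2.5,0.8,0,3],[0,0,0,-2,1.6,0,3],[0,0,0,-1,1.6,0,3],[0,0,0,-0.4,1.2,0,3],[0,0,0,0,0,0,3],[0,0,0,0,0,0,3],[0,0,0,0,0,0,3],[0,0,0,0,0,0,3]]}}

```text
time_s: 37.17
tool_pos: [0.5005, 0.0174, 0.2799]
orientation: [-180.0, 0.0, 90.0]
contact_force: [-0.6, -1.1, -2.6]
grip_width: 0.0368
```

```bash
python3 - <<'E'
from h import *
s=st(); goto(.5022,.0172,.1711,90)
im=get_image("scene")[:,:,::-1].copy()
tips("bell1",("scene",)); 
crop(im,320,190,75,4,"pics/u.png")
E
```

```text
t 37.17 tcp [0.5005 0.0174 0.2799] ori [-179.96    0.     90.04] F [-0.6 -1.1 -2.6] w 0.0368 j [ 2.  12.2  5.  82.9  0.  92. ]
shift cm (tool) [-0.02  0.18 10.88] turn z 0.04
bell1 scene [(0.68, [0.498, 0.019, 0.092]), (0.67, [0.502, 0.019, 0.027]), (0.66, [0.503, 0.017, 0.059]), (0.58, [0.499, 0.018, 0.226])]
pics/u.png origin 222 115 k 4
```

View pics/u.png

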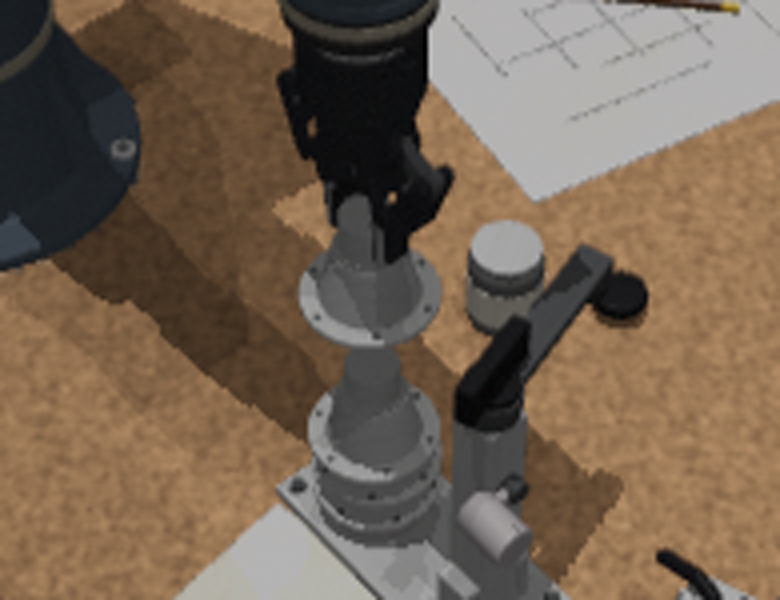

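>>> {"fn": "arm_command", "kwargs": {"targets": [[0,0,0,0,0.14,2,3],[0,0,0,0,0,2,3],[0,0,0,0,0,1.5,3],[0,0,0,0,0,1.5,3],[0,0,0,0,0,1.2,3],[0,0,0,0,0,1,3],[0,0,0,0,0,0.8,3],[0,0,0,0,0,0,3],[0,0,0,0,0,0,3]]}}

```text
time_s: 38.02
tool_pos: [0.5025, 0.0172, 0.1803]
orientation: [-180.0, -0.0, 90.0]
contact_force: [0.4, -0.1, -2.0]
grip_width: 0.0369
```

>>> {"fn": "arm_command", "kwargs": {"targets": [[0,0,0,0,0,0.3,3],[0,0,0,0,0,0.3,3],[0,0,0,0,0,0.2,3],[0,0,0,0,0,0.1,3],[0,0,0,0,0,0,3],[0,0,0,0,0,0,3]]}}

```text
time_s: 38.52
tool_pos: [0.5028, 0.0171, 0.1716]
orientation: [180.0, -0.0, 90.0]
contact_force: [-2.3, -0.2, 5.7]
grip_width: 0.0367
```

>>> {"fn": "arm_command", "kwargs": {"targets": [[0,0,0,0,0,0.1,3],[0,0,0,0,0,0,3],[0,0,0,0,0,0,3]]}}

```text
time_s: 38.77
tool_pos: [0.5031, 0.0171, 0.1715]
orientation: [179.9, -0.0, 90.0]
contact_force: [-5.5, 0.0, 19.6]
grip_width: 0.0367
```

>>> {"fn": "arm_command", "kwargs": {"targets": [[0,0,0,0,0,0,6],[0,0,0,0,0,0,6],[0,0,0,0,0,0,6],[0,0,0,0,0,0,6],[0,0,0,0,0,-2,6],[0,0,0,0,0,-3,6],[0,0,0,0,0,-4,6],[0,0,0,0,0,-4,6],[0,0,0,0,0,-4,6],[0,0,0,0,0,-3,6]]}}

```text
time_s: 39.6
tool_pos: [0.5024, 0.017, 0.3733]
orientation: [179.9, -0.0, 90.0]
contact_force: [1.4, -0.1, 0.2]
grip_width: 0.0601
```

>>> {"fn": "arm_command", "kwargs": {"targets": [[0,0,0,-3.5,0,0,6],[0,0,0,-4,0,0,6],[0,0,0,-4,0,0,6],[0,0,0,-4,0,0,6],[0,0,0,-4,0,0,6],[0,0,0,-4,0,0,6],[0,0,0,-3,0,0,6],[0,0,0,0,0,0,6]]}}

```text
time_s: 40.27
tool_pos: [0.502, -0.2528, 0.3688]
orientation: [-179.9, 0.0, 89.8]
contact_force: [-0.5, 0.6, -0.5]
grip_width: 0.0595
```

```bash
python3 - <<'E'
from h import *
s=st()
for c in("scene","top"):
    cv2.imwrite(f"pics/v_{c}.png",get_image(c)[:,:,::-1])
im=get_image("scene")[:,:,::-1].copy()
tips("bell1"); tips("keeper_grip")
g={c:masks_of("bell1",c) for c in("scene","top")}
refine(.502,.017,.12,get=g)
for z in (.03,.06,.09,.12): poly(im,"scene",circ((.502,.0172),.046,z+.006),(0,0,255))
poly(im,"scene",circ((.502,.0172),.019,.196),(0,255,0))
crop(im,320,190,75,4,"pics/w.png")
E
```

```text
t 40.27 tcp [ 0.502  -0.2528  0.3688] ori [-1.7989e+02  2.0000e-02  8.9760e+01] F [-0.5  0.6 -0.5] w 0.0595 j [-26.7  22.6  32.3  99.8  -0.1  63.5]
bell1 scene [(0.85, [0.504, 0.016, 0.119]), (0.75, [0.502, 0.019, 0.029]), (0.59, [0.497, 0.017, 0.091]), (0.44, [0.503, 0.017, 0.061])]
bell1 top [(0.59, [0.505, 0.021, 0.121]), (0.2, [0.499, 0.018, -0.0])]
keeper_grip scene [(0.88, [0.622, 0.018, 0.27])]
keeper_grip top [(0.81, [0.621, 0.015, 0.271])]
['scene'] [0.502  0.0186] err 0.046
pics/w.png origin 222 115 k 4
```

View pics/w.png

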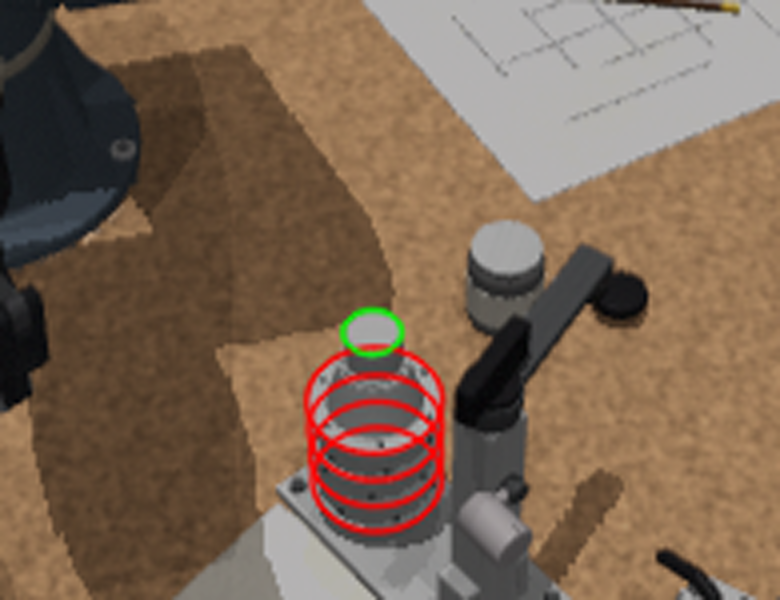

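View pics/v_scene.png

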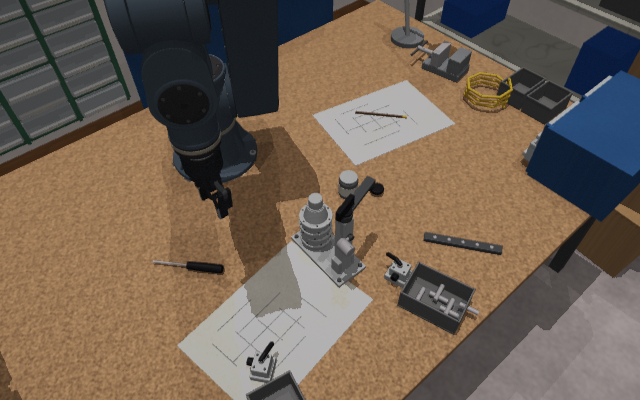

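View pics/v_top.png

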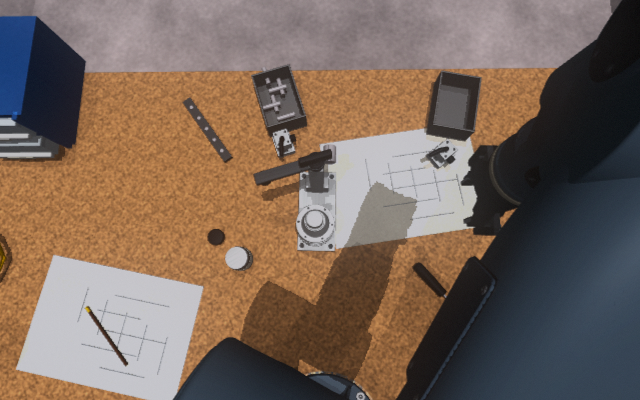

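All four bells are in one stack at (316,222) in the scene picture and (316,222) in the top picture; the overlay rings fit the flanges at 30, 60, 90 and 120 mm. No other bell shows, the keeper is open, and the can and the rest stand where they were. Now I go back to the handle.

>>> {"fn": "arm_command", "kwargs": {"targets": [[0,0,0,1.8,0.8,0,5],[0,0,0,3.4,1.5,0,5],[0,0,0,3.6,1.5,0,5],[0,0,0,3.6,1.5,0,5],[0,0,0,3.6,1.5,0,5],[0,0,0,3.6,1.5,0,5],[0,0,0,3.4,1.5,0,5],[0,0,0,2.6,1.2,0,5],[0,0,0,1.2,0.6,0,5],[0,0,0,0,0,0,5]]}}

```text
time_s: 41.55
tool_pos: [0.6193, 0.0236, 0.3692]
orientation: [-179.9, -0.0, 90.2]
contact_force: [0.6, -0.2, 0.1]
grip_width: 0.0502
```

>>> {"fn": "arm_command", "kwargs": {"targets": [[0,0,-6.2,0,0,0,5],[0,0,-6.2,0,0,0,5],[0,0,-6,0,0,0,5],[0,0,0,0,0,0,5],[0,0,0,0,0,0,5]]}}

```text
time_s: 41.97
tool_pos: [0.6184, 0.0198, 0.3704]
orientation: [180.0, 0.0, 108.2]
contact_force: [-0.0, -0.8, -0.1]
grip_width: 0.0499
```

```bash
python3 - <<'E'
from h import *
s=st(); goto(.6178,.0152,.26,108.4)
im=get_image("scene")[:,:,::-1].copy()
crop(im,335,190,75,4,"pics/x.png")
for x in(0,.1,.2,.3):
    for y in (.25,.4,.5): print((x,y),np.round(proj("scene",[x,y,.04])[0]),np.round(proj("top",[x,y,.04])[0]))
E
```

```text
t 41.97 tcp [0.6184 0.0198 0.3704] ori [1.7999e+02 1.0000e-02 1.0821e+02] F [-0.  -0.8 -0.1] w 0.0499 j [  1.8  32.1  47.9 105.7  -0.   73.6]
shift cm (tool) [-0.42 -0.2  11.04] turn z -0.19
pics/x.png origin 237 115 k 4
(0, 0.25) [274. 112.] [217. 440.]
(0, 0.4) [306.  95.] [154. 439.]
(0, 0.5) [327.  84.] [112. 439.]
(0.1, 0.25) [291. 127.] [219. 394.]
(0.1, 0.4) [324. 108.] [157. 394.]
(0.1, 0.5) [345.  96.] [116. 394.]
(0.2, 0.25) [310. 142.] [221. 350.]
(0.2, 0.4) [343. 122.] [160. 350.]
(0.2, 0.5) [364. 110.] [120. 350.]
(0.3, 0.25) [330. 157.] [223. 308.]
(0.3, 0.4) [363. 137.] [163. 308.]
(0.3, 0.5) [384. 124.] [124. 308.]
```

View pics/x.png

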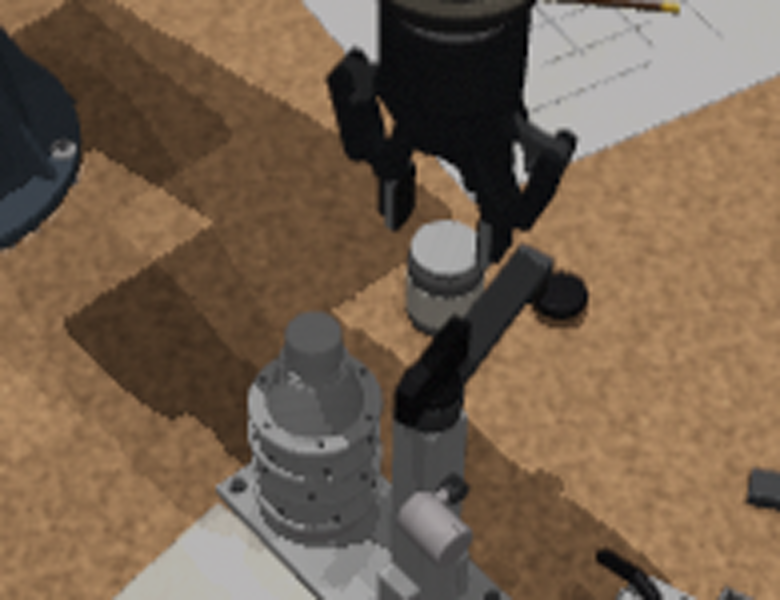

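The jaws straddle the handle at (430,380) in the crop. I descend and grip.

>>> {"fn": "arm_command", "kwargs": {"targets": [[0,0,0,-0.42,-0.2,2,5],[0,0,0,0,0,2.5,5],[0,0,0,0,0,2.5,5],[0,0,0,0,0,2,5],[0,0,0,0,0,1.5,5],[0,0,0,0,0,0.5,5],[0,0,0,0,0,0,5],[0,0,0,0,0,0,5]]}}

```text
time_s: 42.68
tool_pos: [0.6181, 0.0154, 0.261]
orientation: [180.0, 0.0, 108.3]
contact_force: [0.0, -0.5, -0.2]
grip_width: 0.0496
```

>>> {"fn": "arm_command", "kwargs": {"targets": [[0,0,0,0,0,0,1],[0,0,0,0,0,0,1],[0,0,0,0,0,0,1],[0,0,0,0,0,0,1],[0,0,0,0,0,0,1],[0,0,0,0,0,0,1]], "squeeze": 20}}

```text
time_s: 43.18
tool_pos: [0.6185, 0.0155, 0.2609]
orientation: [179.9, 0.0, 108.4]
contact_force: [0.2, 0.6, 6.5]
grip_width: 0.0136
```

>>> {"fn": "arm_command", "kwargs": {"targets": [[0,0,-4,0,0,0,1],[0,0,-5,0,0,0,1],[0,0,-5,0,0,0,1],[0,0,-5,0,0,0,1],[0,0,-5,0,0,0,1],[0,0,-5,0,0,0,1],[0,0,-5,0,0,0,1],[0,0,0,0,0,0,1]]}}

```text
time_s: 43.85
tool_pos: [0.6181, 0.0152, 0.2609]
orientation: [180.0, 0.1, 142.7]
contact_force: [-2.5, -2.6, 7.7]
grip_width: 0.0139
```

>>> {"fn": "arm_command", "kwargs": {"targets": [[0,0,-5,0,0,0,1],[0,0,-5,0,0,0,1],[0,0,-5,0,0,0,1],[0,0,-5,0,0,0,1],[0,0,-5,0,0,0,1],[0,0,-5,0,0,0,1],[0,0,-5,0,0,0,1],[0,0,-2.5,0,0,0,1],[0,0,0,0,0,0,1],[0,0,0,0,0,0,1]]}}

```text
time_s: 44.68
tool_pos: [0.618, 0.0147, 0.2609]
orientation: [-179.9, 0.0, 179.9]
contact_force: [-3.5, -4.5, 8.0]
grip_width: 0.0137
```

```bash
python3 - <<'E'
from h import *
s=st(); print(s['wrist_torque'])
crop(get_image("scene")[:,:,::-1],335,190,75,4,"pics/y.png")
E
```

```text
t 44.68 tcp [0.618  0.0147 0.2609] ori [-1.7993e+02  4.0000e-02  1.7986e+02] F [-3.5 -4.5  8. ] w 0.0137 j [ 1.4 27.1 23.3 86.1 -0.1  1.5]
[-0.97694738  0.62450683 -0.52997103]
pics/y.png origin 237 115 k 4
```

View pics/y.png

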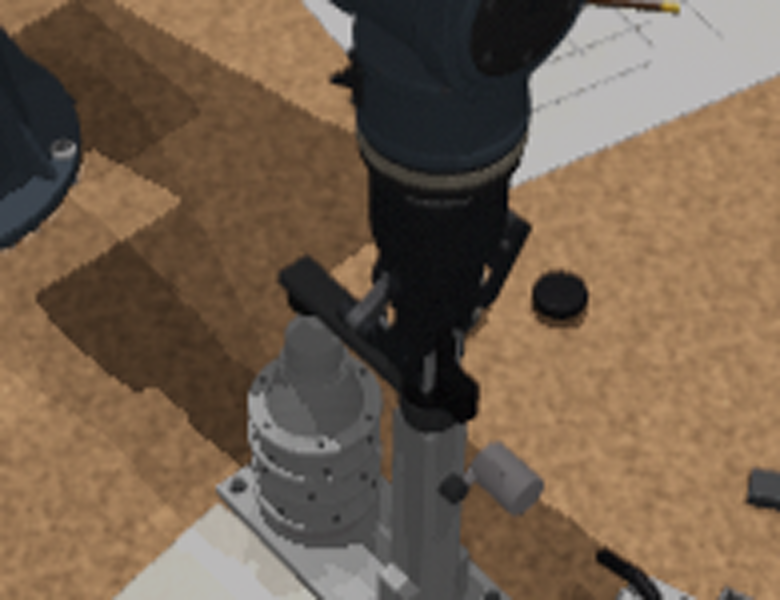

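The keeper arm is over the stack, tip at (300,285) in the crop, and the flip weight is back on its shut side. I release and retreat.

>>> {"fn": "arm_command", "kwargs": {"targets": [[0,0,0,0,0,0,5],[0,0,0,0,0,0,5],[0,0,0,0,0,0,5],[0,0,0,0,0,0,5],[0,0,0,0,0,-1,5],[0,0,0,0,0,-2,5],[0,0,0,0,0,-3,5],[0,0,0,0,0,-3,5],[0,0,0,0,0,-2,5],[0,0,0,0,0,0,5]]}}

```text
time_s: 45.57
tool_pos: [0.6187, 0.0156, 0.3742]
orientation: [180.0, 0.3, 179.9]
contact_force: [0.7, -1.2, -0.2]
grip_width: 0.0497
```

>>> {"fn": "arm_command", "kwargs": {"targets": [[0,0,0,0,-2.5,0,5],[0,0,0,0,-3.5,0,5],[0,0,0,0,-4,0,5],[0,0,0,0,-4,0,5],[0,0,0,0,-4,0,5],[0,0,0,0,-4,0,5],[0,0,0,0,-2,0,5],[0,0,0,0,0,0,5]]}}

```text
time_s: 46.23
tool_pos: [0.617, -0.229, 0.3683]
orientation: [180.0, -0.1, 179.7]
contact_force: [0.4, 0.2, -0.3]
grip_width: 0.0498
```

```bash
python3 - <<'E'
from h import *
s=st()
cv2.imwrite("pics/zt.png",get_image("top")[:,:,::-1])
im=get_image("scene")[:,:,::-1].copy()
tips("bell1"); tips("can",("scene",)); tips("module1",("scene",)); tips("grip",("scene",)); tips("screwdriver",("scene",))
p=np.array([.5025,.0172])
ov=im.copy()
poly(ov,"scene",[(.618+x,.0155+y,.248) for x,y in((0,.013),(-.135,.013),(-.135,-.013),(0,-.013))],(255,255,0))
for z in (.03,.06,.09,.12): poly(ov,"scene",circ(p,.046,z+.006),(0,0,255))
crop(im,335,190,75,4,"pics/z1.png"); crop(ov,335,190,75,4,"pics/z2.png")
E
```

```text
t 46.23 tcp [ 0.617  -0.229   0.3683] ori [ 1.8000e+02 -1.4000e-01  1.7966e+02] F [ 0.4  0.2 -0.3] w 0.0498 j [-20.3  42.4  66.5 114.3  -0.  -20. ]
bell1 scene [(0.78, [0.499, 0.019, 0.092]), (0.75, [0.507, 0.018, 0.061]), (0.63, [0.501, 0.018, 0.027]), (0.56, [0.501, 0.018, 0.118])]
bell1 top [(0.76, [0.505, 0.021, 0.119])]
can scene [(0.6, [0.424, 0.221, 0.0])]
module1 scene [(0.62, [0.707, -0.322, -0.003]), (0.61, [0.737, 0.11, -0.002])]
grip scene [(0.61, [0.486, 0.285, 0.001])]
screwdriver scene [(0.96, [0.332, -0.305, 0.002])]
pics/z1.png origin 237 115 k 4
pics/z2.png origin 237 115 k 4
```

View pics/z2.png

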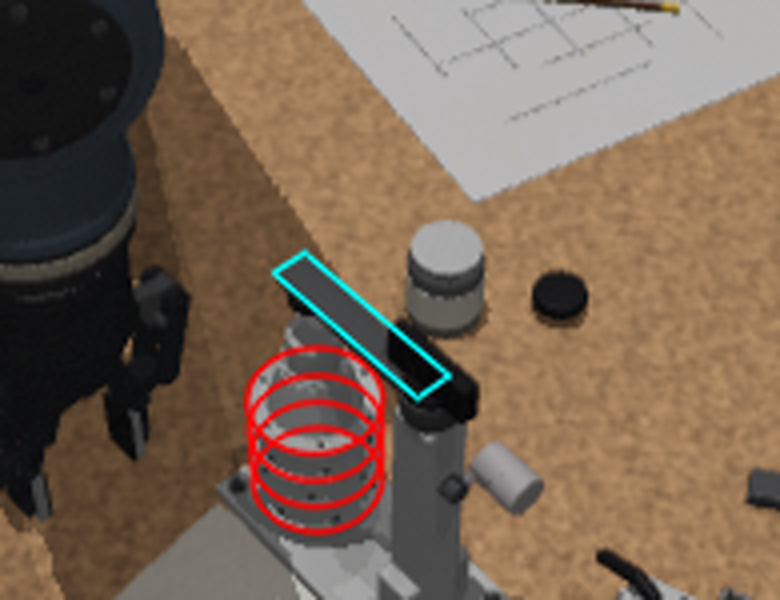

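View pics/zt.png

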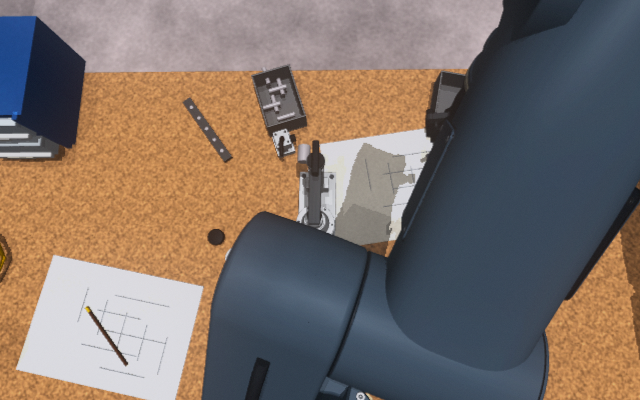

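The keeper lies along the drawn shut outline over the stack, the flange rings match, and the bystanders are where they started. I hand in.

```bash
python3 - <<'E'
from cell import *
print(close_job())
E
```

```text
the job is handed in; nothing more can be done
None
```

I handed the job in at about 46 s of the 192 s allowed. `close_job` gave no verdict, so the result below rests on my own last checks.

**Keeper:** I turned it open by its handle. After stacking I turned it back, and the last picture shows the arm on its drawn shut outline with the flip weight on its shut side.

**Bells:** I found four and nested all four on the front post. Each was pressed home at a peak of about 20–37 N at the tool, then released. Mouth heights read 27, 61, 92 and 118 mm against the levels 30, 60, 90 and 120, and the axes read within about 5 mm of the post's. No fifth bell showed in either camera's pictures. One bell slid about 3 cm early in the run, so I measured it again before picking it.

**Bystanders:** in the last check the can, both modules, the grip and the screwdriver were within about 7 mm of where they started.

**Disagreements:**
- The network readings scattered by a few millimetres, within their stated accuracy.
- Once the robot was moving, the top camera was partly blocked by the arm, so many later checks rest mainly on the scene camera.
- The finger opening read 36.4–37.2 mm on the 38 mm heads.

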